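# Try square held into the corner of a disc sander's table and disc

### The job

The tilting table of the bench disc sander has just been reset and I want to sight it against the disc. Lift the clear eye shield gently all the way up and back onto its stop and leave it there, then pick up the try square from the bench and press it into the corner between table and disc, near the middle of the disc and square-on to it, until the stock sits flat on the table and the outer edge of the blade touches the disc. Finish while still gripping the square and pressing it firmly against both faces, without letting go, and leave the other things on the bench where they are.

Things in the scene. Friction and masses are not known exactly. Their poses are not given: they have to be found in the camera images.
- corner (a point): Middle of the corner between the table and disc of the bench disc sander: where the plane of the disc's face meets the plane of the table's top, 105 mm above the bench, below the disc's centre. Axes: y level, straight into the disc's face (the table lies on the -y side); x level along the corner; z up. The sander stands elsewhere and turned (yaw) differently each time.
- worktable: The sander's flat aluminium table, 210 mm (x) by 125 mm (-y), its edge 3 mm short of the disc. Origin and axes as corner. It is fixed to the grey machine, which is bolted to the bench: nothing gives.
- disc: The sander's upright brown abrasive disc, 150 mm in diameter, fixed. Origin at the centre of its face, 112 mm above the bench; axes as corner (the face is the plane y = 0). Above the table it reaches 82 mm in the middle, less to the sides.
- shield (a joint): Swing of the clear eye shield (158 mm wide) about the level pivot above the disc, rad: 0 = down over the table, sloping 0.35 below level; grows as its free edge is lifted up and over; 2.36 = fully back on its stop, 0.44 past upright, leaning over the motor behind the disc. A friction pivot (about 1 N at the grip) keeps it where it is left. It starts at 0 to 0.3.
- shield_pivot (a point): Middle of the shield's pivot axis, 205 mm above the bench and 20 mm behind the disc's face. The axis runs along x; axes as corner.
- shield_grip (a point): Centre of the black lifting grip in the middle of the shield's free edge: a drum 20 mm in diameter, 24 mm long along x (pinch its flat ends from above), 114 mm from the pivot axis, 20 mm beyond the shield's edge. At shield value q it is 0.114*cos(q-0.35) from the pivot towards -y of the corner (behind it when negative) and 0.114*sin(q-0.35) above it.
- square: The try square, about 0.2 kg, starts standing on its stock on the bench, blade up. Dark wooden stock with brass foot, 16 mm thick (x), 110 long (y), 28 high (z); steel blade 3 mm thick, 26 wide, rising at the stock's +y end to 130 mm above the underside. Origin: centre of the stock's underside. It fits the corner when its axes agree with those of corner.
- square_stock (a point): Centre of the stock, 14 mm above its underside, 55 mm from the blade's outer edge. The stock can be gripped across its thickness (x) from above on the part clear of the blade; 15 to 30 mm towards -y from here keeps a wide hand clear of the blade and the disc. Axes as the square.
- square_heel (a point): Outer corner of the square: on the stock's underside at its +y end, in line with the blade's outer edge, mid-thickness, 55 mm towards +y from the origin. In place it meets the corner line. Axes as the square.
- jar: Bystander: clear jar of 54 mm diameter, 55 mm tall, black cap; origin under its centre.
- tape: Bystander: roll of masking tape lying flat, 88 mm in diameter, 36 mm tall; origin under its centre.
- offcut: Bystander: wooden offcut 50 x 120 x 28 mm; origin under its centre.
- tapemeasure: Bystander: tape measure 36 x 68 x 61 mm; origin under its centre.
- screwdriver: Bystander: screwdriver lying on the bench.
- wrench: Bystander: wrench lying on the bench.
- sandblock: Bystander: cork sanding block 68 x 100 x 30 mm; origin under its centre.
There are look-alikes about, which are no part of the job. Leave any pink look-alike of the square alone.

How it is judged:
By the outcome, as a careful person would: the job done as asked, in the order asked, and still so for the second after the job is handed in, while the arm keeps its last pose, push and grip.
It also fails if it takes over 69 s, if anything falls off the work surface, if the arm or the gripper's body presses on something with over 40 N, if the wrist force passes 120 N, or if a joint passes its speed limit or range.

### The arm

A 6-joint arm with a two-finger parallel gripper is mounted at the origin on the work surface. World frame = base frame: x ahead of the robot, y to its left, z up, the work surface at z = 0. Lengths are in m, angles in rad, forces in N, time in s.
With the tool pointing down it reaches from about 0.325 to 0.85 m from the base axis. Payload 15.5 kg.
Tool frame: the origin (TCP) lies at the very end of the fingers, on their centre line; the grasp point (between the pads) lies 19 mm behind it (ctrl.tcp_to_grasp is the distance from the TCP to the grasp point, in m); z points along the fingers, y is the direction in which the jaws open and shut (so a half turn about z gives the same grasp; the last joint's range is limited). The gripper opens to 91 mm and grips with 3 to 60 N. Pads are 32 mm wide; open, the fingers measure 118 mm over their backs; the gripper's body (76 mm by 178 mm) begins 60 mm behind the grasp point.
Start: joints at [1.25, 0.494, 1.345, -0, 1.302, -0.096], TCP at [0.139, 0.609, 0.214] pointing down, gripper open.
Joint ranges: [-2.91, 2.91], [-0.82, 2.16], [0.22, 2.67], [-1.22, 4.37], [0.12, 2.79], [-3.08, 3.08]. Speed limits (rad/s): [1.89, 1.89, 2.57, 3.01, 3.01, 3.01].

### API

Orientations are given as a rotation vector (axis times angle).
In Python, from station import ctrl, capture, job gives the robot as it stands. The module is installed in compiled form; this text tells all that it offers.
- The arm moves only by the shell command python3 -m pendant 'ROWS' [FORCE]. ROWS is JSON, a list of rows, each a list of 3 entries, a list of its own where there are three numbers: the shift along the tool's x, y, z in cm, then the turn about the tool's z in degrees, then the finger opening in cm, from 0 to 9.12. A call has 1 to 20 rows; each row is the pose to reach, as a shift and turn from the pose commanded when the call began, along the tool's axes at that moment; what a row does not reach only later rows make up. A row lasts 1/12 s, in which the tool goes at most 41.7 mm and 7.16 degrees, less where a joint would pass 70% of its speed; a pose out of reach is approached as far as the arm can. A call with a gripper value outside its range is refused whole. The fingers move at their own pace and stop on an object; FORCE is the grip in N (left out, the last holds). Time passes only in rows, so rows that repeat a pose let the fingers close. It gives the time, the measured TCP pose, the force and the opening at its end, in the units of the state.
- ctrl.sense(): the state, without advancing time (a new reading comes with each control period).
- capture(name): name is "scene" or "top" or "wrist"; returns a dict with "pixels" (480x640x3 uint8, red, green, blue), "vfov" (degrees; the focal length in pixels is half the picture's height over the tangent of half this angle, whatever the lens; pixels are square), "cx", "cy" (the principal point, pixels), "T" (4x4, takes a point from camera to world coordinates). Camera axes: x right, y down, z forward; pixel columns grow to the right and rows downward; lengths in m; the calibration is good to about 2 mm. A picture is of the moment at which its call begins. There is no depth.
- job.close_job(): hands the job in, once; it reports no verdict.
The state is a dict: "time": time; "qpos": joint angles; "joint_vel": joint speeds; "tau": joint torques, N m; "tool_pos": TCP position; "ee_rot": TCP orientation; "ft_force": force on the tool from outside, world axes, zero at the start; "ft_torque": the same for the moment, N m; "gripper_width": finger opening in m.
Only numpy, scipy, OpenCV 4.12 (cv2) and the standard library are available. Lean on these libraries where they do the work, as an engineer would, in place of code of your own. Each camera call takes 0.05 s, during which the arm holds its last target.

## Working session

There is one attempt and no reset: what is moved stays moved. The work goes in short steps, Python scripts to look and compute and a shell command to move; the robot and the scene stay as the last step left them, time stands still between calls to the robot, and variables do not carry over. Pictures are saved under pics/ and viewed, and the job is handed in when it is done.

```bash
mkdir -p pics; ls; python3 - <<'E'
from station import ctrl, capture, job
import cv2, numpy as np, json
s=ctrl.sense(); print({k:np.round(v,4).tolist() for k,v in s.items()}, ctrl.tcp_to_grasp)
for n in ["scene","top","wrist"]:
    c=capture(n); cv2.imwrite(f"pics/{n}0.png",c["pixels"][:,:,::-1]); print(n,c["vfov"],c["cx"],c["cy"],np.round(c["T"],4).tolist())
E
```

```text
pics
{'time': 0.0, 'qpos': [1.2505, 0.4942, 1.3461, 0.0, 1.3025, -0.0955], 'joint_vel': [0.0001, -0.0004, 0.0015, 0.0006, -0.0019, -0.0001], 'tau': [-0.0008, -87.8807, -38.1872, 0.0708, 0.0529, 0.0001], 'tool_pos': [0.1392, 0.6089, 0.2133], 'ee_rot': [-0.3524, -3.1215, 0.0018], 'ft_force': [-0.1665, -0.0332, -0.345], 'ft_torque': [-0.0046, 0.0747, 0.0458], 'gripper_width': 0.0913} 0.0188
scene 52.01051715730594 325.9437053020126 235.98285544339714 [[0.2839, 0.5951, -0.7519, 1.3711], [0.9587, -0.1924, 0.2097, -0.3424], [-0.0199, -0.7803, -0.6251, 0.8078], [0.0, 0.0, 0.0, 1.0]]
top 49.46303157824829 316.9259273911363 227.4447663645335 [[0.0062, -0.9743, 0.225, 0.2959], [-1.0, -0.0057, 0.0033, -0.1307], [-0.0019, -0.225, -0.9744, 1.3396], [0.0, 0.0, 0.0, 1.0]]
wrist 60.75286560870769 314.8758746565276 237.6763182390294 [[0.2228, 0.9432, 0.2463, 0.0697], [0.9749, -0.2153, -0.0575, 0.6253], [-0.0012, 0.253, -0.9675, 0.3846], [0.0, 0.0, 0.0, 1.0]]
```

View pics/scene0.png

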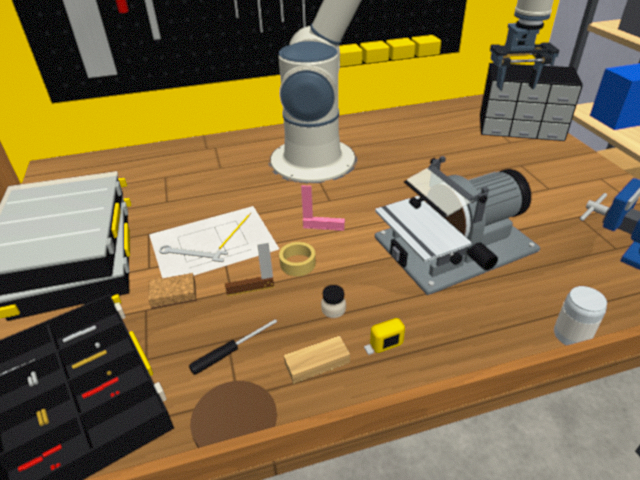

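View pics/top0.png

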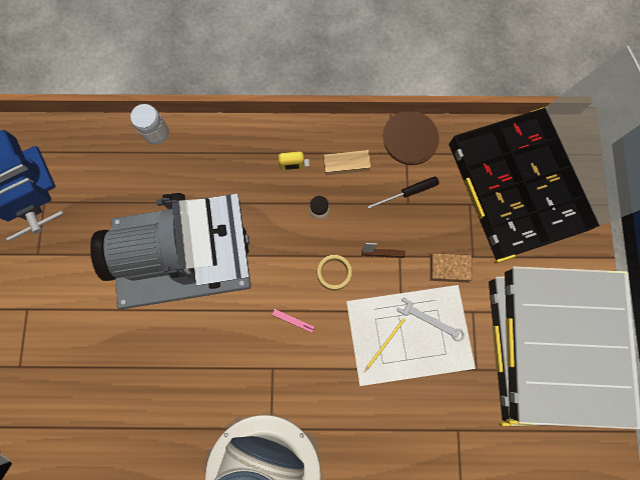

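View pics/wrist0.png

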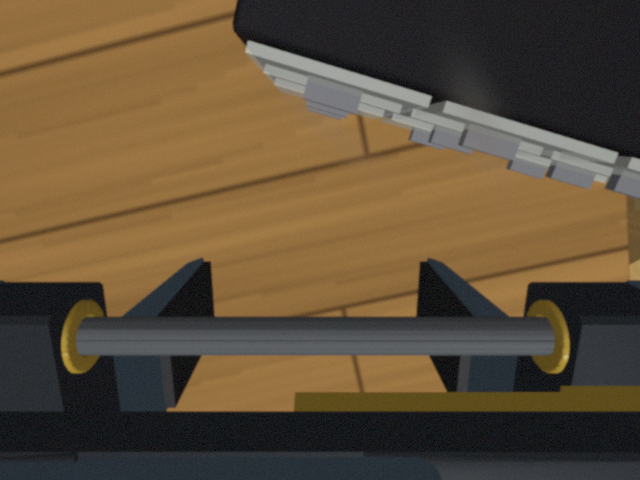

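Scene view: sander at about (455,225), dark-stock and steel-blade square at (250,275), pink look-alike at (322,212). Top view: sander at (180,250), square at (383,252), pink one at (293,321). The dark stock with steel blade fits the description. I'll enlarge to confirm it.

```bash
cat > h.py <<'E'
import numpy as np, cv2
from station import ctrl, capture, job
def K(c):
    f=240/np.tan(np.radians(c["vfov"]/2)); return f
def ray(c,u,v):
    f=K(c); d=c["T"][:3,:3]@np.array([(u-c["cx"])/f,(v-c["cy"])/f,1.]); return c["T"][:3,3],d
def atz(c,u,v,z):
    o,d=ray(c,u,v); return o+d*(z-o[2])/d[2]
def proj(c,P):
    P=np.atleast_2d(P); p=(P-c["T"][:3,3])@c["T"][:3,:3]; f=K(c)
    return np.c_[c["cx"]+f*p[:,0]/p[:,2], c["cy"]+f*p[:,1]/p[:,2]]
def tri(obs):
    A=np.zeros((3,3));b=np.zeros(3)
    for c,u,v in obs:
        o,d=ray(c,u,v); d=d/np.linalg.norm(d); M=np.eye(3)-np.outer(d,d); A+=M;b+=M@o
    return np.linalg.solve(A,b)
def crop(c,x0,y0,x1,y1,s,name):
    im=cv2.resize(c["pixels"][y0:y1,x0:x1,::-1],None,fx=s,fy=s,interpolation=cv2.INTER_CUBIC); cv2.imwrite("pics/"+name+".png",im)
E
python3 - <<'E'
from h import *
import pickle
d={n:capture(n) for n in ["scene","top"]}; pickle.dump(d,open("cams.pkl","wb"))
crop(d["top"],85,185,260,315,4.5,"t_sander"); crop(d["scene"],365,145,545,295,4.4,"s_sander")
crop(d["top"],350,230,420,270,10,"t_sq"); crop(d["scene"],215,230,295,300,9,"s_sq")
E
```

```text
(no output)
```

View pics/t_sander.png

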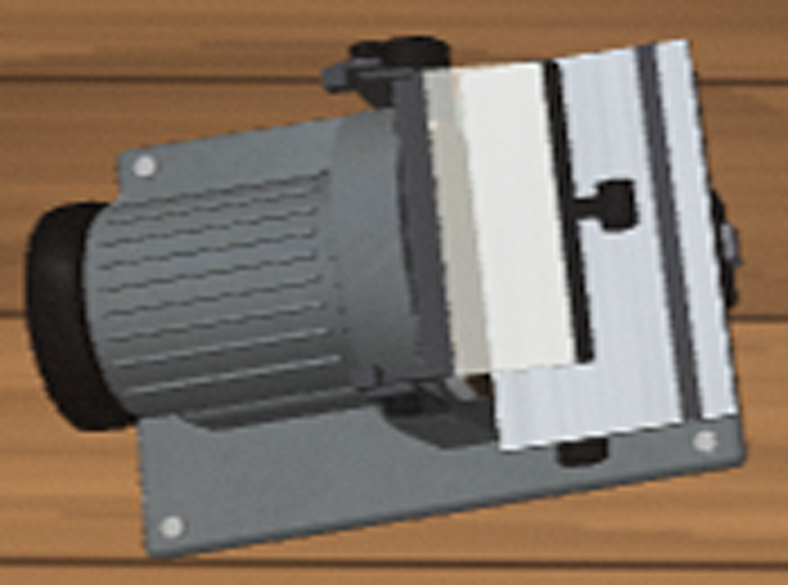

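View pics/s_sander.png

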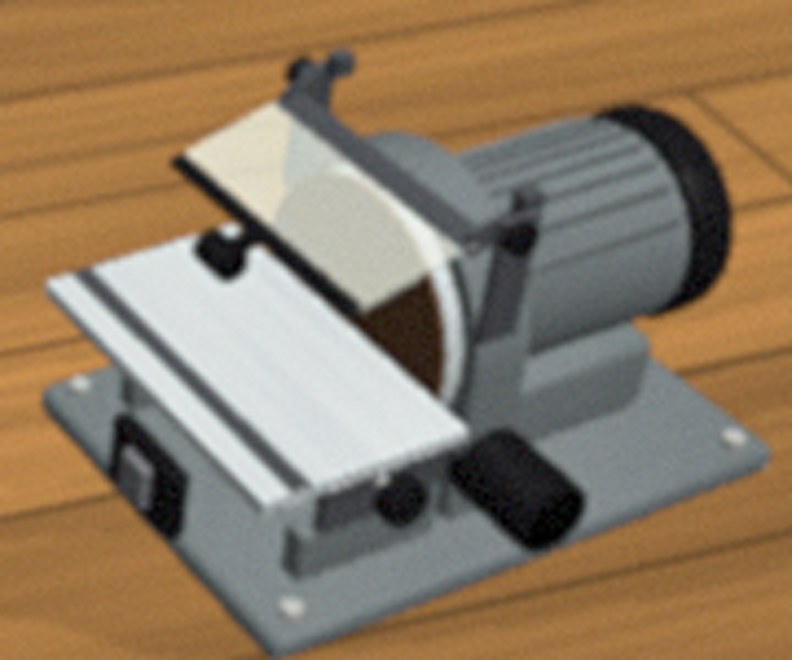

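View pics/t_sq.png

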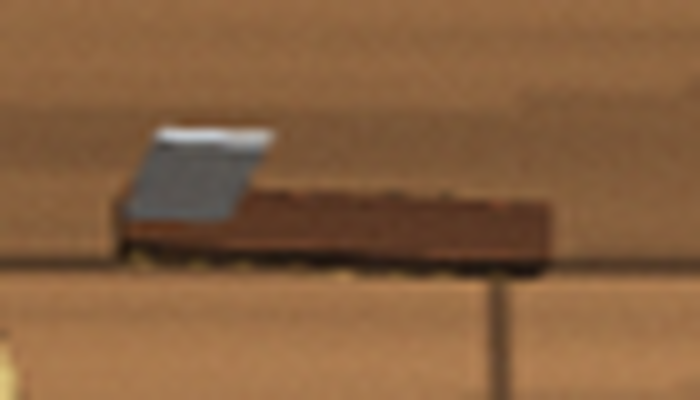

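View pics/s_sq.png

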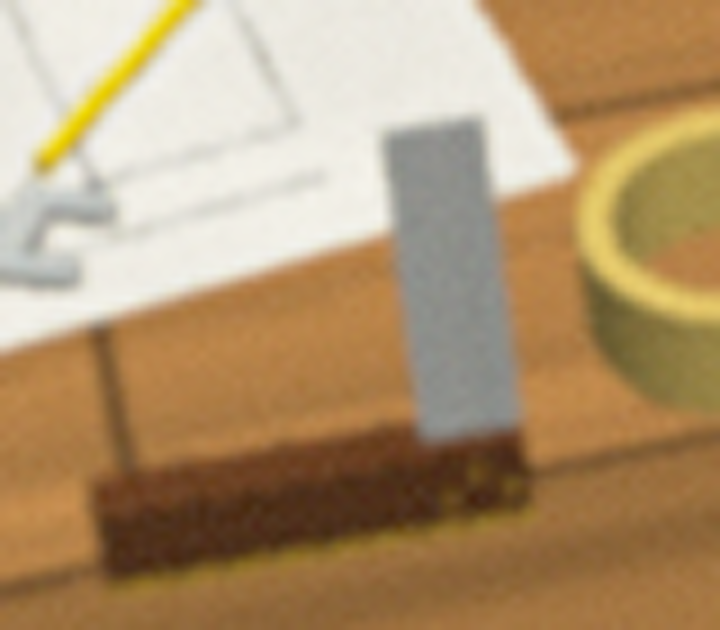

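Confirmed: dark stock with brass foot and a steel blade upright at its +y end. I'll fit poses from corner pixels in both views.

```bash
cat > fit.py <<'E'
from h import *
import pickle
from scipy.optimize import least_squares
d=pickle.load(open("cams.pkl","rb")); T,S=d["top"],d["scene"]
t=lambda p:(85+p[0]/4.5,185+p[1]/4.5); s=lambda p:(365+p[0]/4.4,145+p[1]/4.4)
obs=[(T,t((690,40)),(.105,-.128,0)),(T,t((738,412)),(-.105,-.128,0)),(T,t((502,450)),(-.105,-.003,0)),
(S,s((45,285)),(-.105,-.128,0)),(S,s((265,505)),(.105,-.128,0)),(S,s((468,432)),(.105,-.003,0))]
def R(a): return np.array([[np.cos(a),-np.sin(a),0],[np.sin(a),np.cos(a),0],[0,0,1]])
def res(p,obs,z):
    return np.concatenate([proj(c,R(p[2])@np.array(X)+[p[0],p[1],z])[0]-uv for c,uv,X in obs])
r=least_squares(res,[.35,.15,0],args=(obs,.105)); print("corner",r.x,np.degrees(r.x[2]),np.round(r.fun,1))
g=tri([(T,*t((618,206))),(S,*s((222,252)))]); print("grip",g)
p=r.x; gl=R(p[2]).T@(g-[p[0],p[1],.205]); print("grip local rel pivot height",gl, "q=",0.35+np.arctan2(gl[2],-(gl[1]-.02)), np.hypot(gl[2],gl[1]-.02))
pg=lambda q:R(p[2])@np.array([0,.02-.114*np.cos(q-.35),.205-.105+.114*np.sin(q-.35)])+[p[0],p[1],.105]
rq=least_squares(lambda q:np.r_[proj(T,pg(q[0]))[0]-t((618,206)),proj(S,pg(q[0]))[0]-s((222,252))],[.1]); print("q",rq.x,rq.fun,pg(rq.x[0]))
t=lambda p:(350+p[0]/10,230+p[1]/10); s=lambda p:(215+p[0]/9,230+p[1]/9)
ob2=[(T,t((157,135)),(0,.055,.13)),(T,t((272,138)),(0,.029,.13)),(T,t((550,204)),(.008,-.055,.028)),(T,t((120,250)),(-.008,.055,.014)),(T,t((548,255)),(-.008,-.055,.028)),
(S,s((385,127)),(0,.029,.13)),(S,s((483,120)),(0,.055,.13)),(S,s((105,578)),(.008,-.055,0)),(S,s((530,508)),(.008,.055,0)),(S,s((96,484)),(.008,-.055,.028))]
r2=least_squares(res,[.35,-.2,0],args=(ob2,0)); print("square",r2.x,np.degrees(r2.x[2]),np.round(r2.fun,1))
E
python3 fit.py
```

```text
corner [0.54323811 0.1795671  0.16815106] 9.634345850519422 [-1.1 -1.3 -0.6 -0.5 -0.3 -0.4 -0.9 -0.7 -1.  -0.2 -0.5 -0.7]
grip [0.55640324 0.09198913 0.17536742]
grip local rel pivot height [-0.00167758 -0.08854607 -0.02963258] q= 0.08349838812648802 0.11251817226803755
q [0.09190691] [-0.31813584 -1.21542409 -1.16923728  0.57939704] [0.55833801 0.09061549 0.17590295]
square [ 0.53386024 -0.29537264 -0.07162509] -4.103815219591439 [-0.7 -0.4 -1.2  0.1 -0.4  0.7 -1.2 -0.1 -0.4  1.8 -1.3 -0.2 -0.3 -1.2
 -0.2  1.1  0.1  0.9 -1.1  2.8]
```

```bash
sed -i 's#^t=lambda p:(85.*#t=lambda p:(85-.5+(p[0]+.5)/4.5,185-.5+(p[1]+.5)/4.5); s=lambda p:(365-.5+(p[0]+.5)/4.4,145-.5+(p[1]+.5)/4.4)#; s#^t=lambda p:(350.*#t=lambda p:(350-.5+p[0]/10,230-.5+p[1]/10); s=lambda p:(215-.5+p[0]/9,230-.5+p[1]/9)#' fit.py; python3 fit.py
cat >> h.py <<'E'
from scipy.spatial.transform import Rotation as Ro
def tool():
    s=ctrl.sense(); return s,np.array(s["tool_pos"]),Ro.from_rotvec(s["ee_rot"]).as_matrix()
def go(P,ydir=None):
    """shift in tool axes cm to reach TCP P; turn (deg) about tool z so tool y is parallel ydir"""
    s,p,R=tool(); print("t",round(s["time"],2),"tcp",np.round(p,4),"F",np.round(s["ft_force"],1),"w",round(s["gripper_width"],4)); print("shift cm",np.round(R.T@(np.array(P)-p)*100,2))
    if ydir is not None:
        d=R.T@np.array(ydir,float); a=np.degrees(np.arctan2(-d[0],d[1])); a=(a+90)%180-90; print("turn",round(a,2),"alt",round(a-np.sign(a)*180,2))
E
python3 - <<'E'
from h import *
s,p,R=tool(); print(np.round(R,3)); c=capture("wrist"); print("cam in tool",R.T@(c["T"][:3,3]-p), "opt",R.T@c["T"][:3,2])
E
```

```text
corner [0.5432868  0.17971692 0.16644822] 9.536780516441764 [-0.7 -0.9 -0.3 -0.  -0.1 -0.1 -0.5 -0.4 -0.7  0.2 -0.1 -0.3]
grip [0.55665426 0.09176922 0.17684279]
grip local rel pivot height [-0.00138851 -0.08894694 -0.02815721] q= 0.09708545746485586 0.11252672681324234
q [0.10474514] [ 0.06145605 -0.94480599 -0.82930638  0.45092058] [0.55829558 0.0903803  0.17732039]
square [ 0.53393094 -0.2952949  -0.07349051] -4.21069627530196 [-0.3  0.  -0.8  0.6  0.1  1.2 -0.7  0.4  0.   2.3 -0.8  0.4  0.3 -0.6
  0.3  1.5  0.6  1.4 -0.5  3.3]
[[-0.975  0.223 -0.   ]
 [ 0.223  0.975 -0.001]
 [ 0.    -0.001 -1.   ]]
cam in tool [ 0.0714771   0.00026528 -0.17118196] opt [-2.53066949e-01 -2.44915070e-05  9.67448768e-01]
```

```bash
python3 - <<'E'
from h import *
a=.1664; go([.558+.003*np.sin(a),.0904-.003*np.cos(a),.28],[np.cos(a),np.sin(a),0])
E
```

```text
t 0.3 tcp [0.1393 0.6092 0.2138] F [-0.1  0.2 -0.9] w 0.0911
shift cm [-52.5  -41.52  -6.61]
turn 67.59 alt -112.41
```

```bash
python3 -m pendant '[[[0,0,-3],0,4.6],[[-4,-3,-6],7,4.6],[[-52.5,-41.5,-9],67.6,4.6],[[-52.5,-41.5,-9],67.6,4.6],[[-52.5,-41.5,-9],67.6,4.6],[[-52.5,-41.5,-9],67.6,4.6],[[-52.5,-41.5,-9],67.6,4.6],[[-52.5,-41.5,-9],67.6,4.6],[[-52.5,-41.5,-9],67.6,4.6],[[-52.5,-41.5,-9],67.6,4.6],[[-52.5,-41.5,-9],67.6,4.6],[[-52.5,-41.5,-9],67.6,4.6],[[-52.5,-41.5,-9],67.6,4.6],[[-52.5,-41.5,-9],67.6,4.6],[[-52.5,-41.5,-9],67.6,4.6],[[-52.5,-41.5,-8],67.6,4.6],[[-52.5,-41.5,-6.5],67.6,4.6],[[-52.5,-41.5,-6.5],67.6,4.6],[[-52.5,-41.5,-6.5],67.6,4.6],[[-52.5,-41.5,-6.5],67.6,4.6]]' 8
python3 - <<'E'
from h import *
a=.1664; go([.558+.003*np.sin(a),.0904-.003*np.cos(a),.28],[np.cos(a),np.sin(a),0])
c=capture("wrist"); crop(c,0,0,640,480,1.25,"w1"); import pickle; pickle.dump(c,open("w1.pkl","wb"))
E
```

```text
time: 1.97
tool_pos: [0.5583, 0.0875, 0.2785]
ee_rot: [-2.03, -2.396, 0.001]
ft_force: [-0.1, -0.2, -0.6]
gripper_width: 0.0463
t 1.97 tcp [0.5583 0.0875 0.2785] F [-0.1 -0.2 -0.6] w 0.0463
shift cm [-0.01  0.01 -0.15]
turn -0.09 alt 179.91
```

View pics/w1.png

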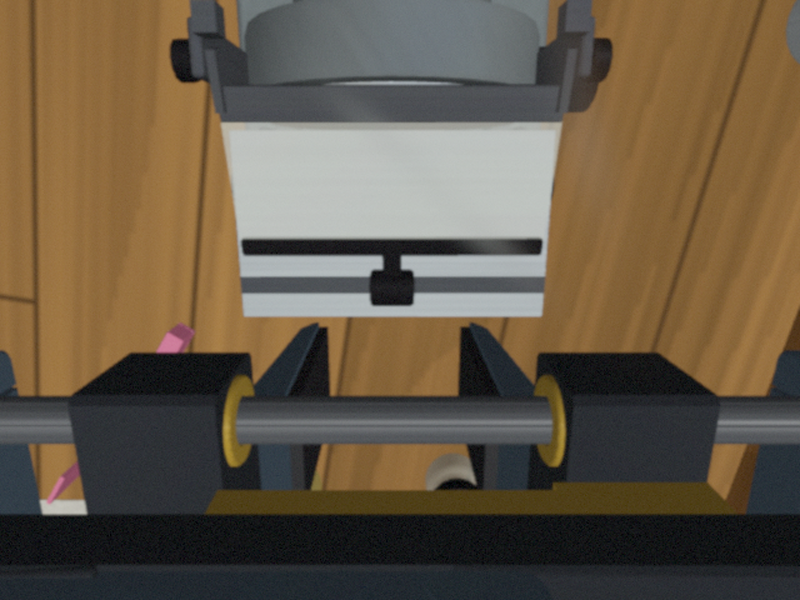

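Wrist view: shield bar level at row 247 with the drum at (392,287) between the open fingers, and the table's front edge from (243,317) to (544,317), all in the 800-wide picture. The yaw looks right. I'll refine the corner and drum positions.

```bash
cat >> fit.py <<'E'
print("--- wrist")
W=pickle.load(open("w1.pkl","rb")); w=lambda p:(-.5+(p[0]+.5)/1.25,-.5+(p[1]+.5)/1.25)
obsw=[(W,w((243,317)),(-.105,-.128,0)),(W,w((544,317)),(.105,-.128,0))]
r3=least_squares(res,r.x,args=(obs+obsw+obsw,.105)); print("corner",r3.x,np.round(r3.fun,1))
p=r3.x
f=lambda q:np.r_[proj(T,pg(q[0]))[0]-(85-.5+618.5/4.5,185-.5+206.5/4.5),proj(S,pg(q[0]))[0]-(365-.5+222.5/4.4,145-.5+252.5/4.4),proj(W,pg(q[0]))[0]-w((392,287))]
rq=least_squares(f,[.1]); print("q",rq.x,np.round(rq.fun,1),pg(rq.x[0]))
g=tri([(T,85-.5+618.5/4.5,185-.5+206.5/4.5),(S,365-.5+222.5/4.4,145-.5+252.5/4.4),(W,*w((392,287)))]); print("grip tri",g, R(p[2]).T@(g-[p[0],p[1],.205]))
E
python3 fit.py | sed -n '/wrist/,$p'
```

```text
--- wrist
corner [0.54216885 0.18087733 0.16537627] [-1.1 -0.4 -0.8  0.5 -0.7  0.4 -0.2 -0.8 -0.5 -0.3  0.1 -0.7  1.1  0.2
 -0.8  0.2  1.1  0.2 -0.8  0.2]
q [0.07734778] [-0.6 -0.1 -0.4  1.1  1.   0.5] [0.5569502  0.09231351 0.17430132]
grip tri [0.55634729 0.09230324 0.17626615] [-0.00059638 -0.08969972 -0.02873385]
```

```bash
python3 - <<'E'
from h import *
go([.557,.0892,.165],[np.cos(.1657),np.sin(.1657),0])
E
```

```text
t 2.02 tcp [0.5581 0.0883 0.279 ] F [0.4 0.5 0.1] w 0.0459
shift cm [ 0.11 -0.09 11.4 ]
turn 0.02 alt -179.98
```

```bash
python3 -m pendant '[[[0.1,-0.1,2],0,4.6],[[0.1,-0.1,4.5],0,4.6],[[0.1,-0.1,7],0,4.6],[[0.1,-0.1,9],0,4.6],[[0.1,-0.1,10.5],0,4.6],[[0.1,-0.1,11.2],0,4.6],[[0.1,-0.1,11.4],0,4.6],[[0.1,-0.1,11.4],0,2.0],[[0.1,-0.1,11.4],0,1.5],[[0.1,-0.1,11.4],0,1.5],[[0.1,-0.1,11.4],0,1.5],[[0.1,-0.1,11.4],0,1.5],[[0.1,-0.1,11.4],0,1.5],[[0.1,-0.1,11.4],0,1.5]]' 8
python3 - <<'E'
from h import *
go([.557,.0892,.165],[np.cos(.1657),np.sin(.1657),0])
c=capture("wrist"); crop(c,0,0,640,480,1.25,"w2"); c=capture("scene"); crop(c,365,125,545,275,4.4,"s2")
E
```

```text
time: 3.18
tool_pos: [0.557, 0.0887, 0.1652]
ee_rot: [-2.029, -2.397, 0.0]
ft_force: [-3.8, 1.6, 2.6]
gripper_width: 0.024
t 3.18 tcp [0.557  0.0887 0.1652] F [-3.8  1.6  2.6] w 0.024
shift cm [0.05 0.01 0.02]
turn 0.02 alt -179.98
```

View pics/w2.png

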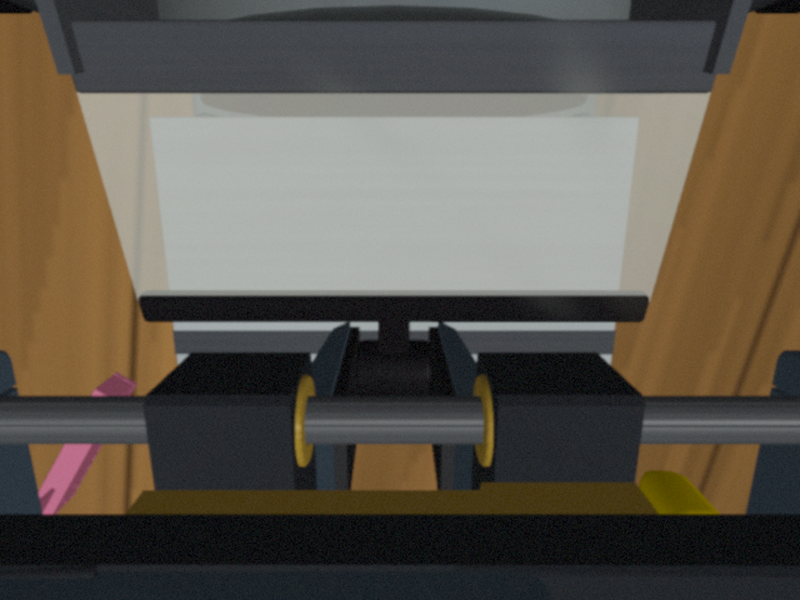

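View pics/s2.png

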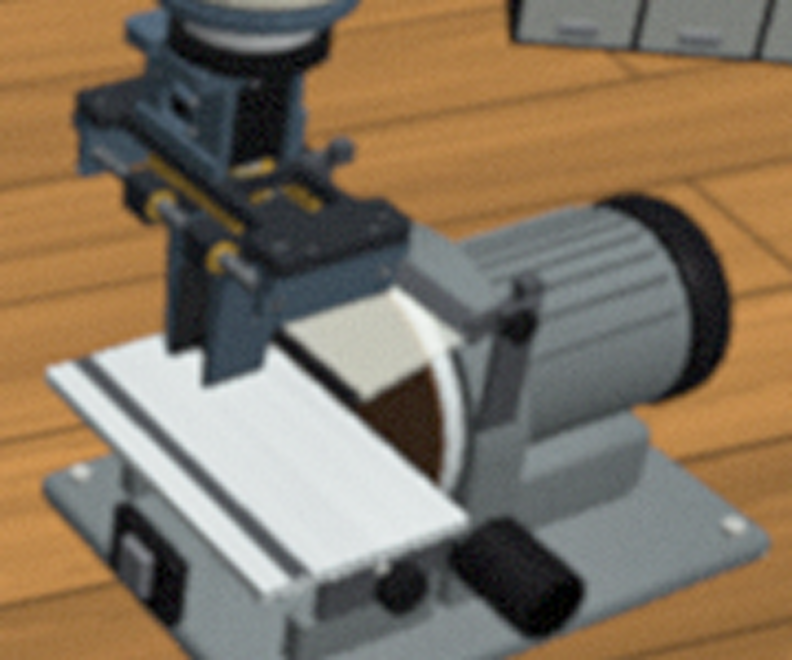

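Wrist view: drum pinched at (393,365), opening 24 mm. Scene view: fingers on the drum and the sheet clear. Next I'll work out the arc rows.

```bash
python3 - <<'E'
import numpy as np
q0=.09
def sh(q,qa): return np.round([-11.4*(np.cos(q-.35)-np.cos(qa-.35)), -11.4*(np.sin(q-.35)-np.sin(qa-.35))],2).tolist()
qs=[.11,.15]+[.15+.06*i for i in range(1,19)]; print(round(qs[-1],2),[sh(q,q0) for q in qs])
qa=qs[-1]; qs=[qa+.06*i for i in range(1,18)]+[2.32,2.36,2.38]; print([round(q,2) for q in qs[-4:]],[sh(q,qa) for q in qs])
E
```

```text
1.23 [[-0.06, -0.22], [-0.16, -0.67], [-0.27, -1.34], [-0.35, -2.02], [-0.38, -2.7], [-0.37, -3.39], [-0.33, -4.07], [-0.24, -4.75], [-0.11, -5.42], [0.06, -6.08], [0.27, -6.73], [0.52, -7.37], [0.8, -7.99], [1.12, -8.6], [1.48, -9.18], [1.87, -9.74], [2.3, -10.27], [2.75, -10.78], [3.24, -11.27], [3.75, -11.72]]
[2.25, 2.32, 2.36, 2.38] [[0.54, -0.42], [1.1, -0.81], [1.69, -1.16], [2.3, -1.47], [2.92, -1.75], [3.56, -2.0], [4.21, -2.2], [4.88, -2.36], [5.55, -2.48], [6.23, -2.57], [6.91, -2.61], [7.6, -2.61], [8.28, -2.57], [8.96, -2.49], [9.63, -2.37], [10.3, -2.2], [10.95, -2.0], [11.69, -1.72], [12.11, -1.53], [12.32, -1.43]]
```

```bash
python3 -m pendant '[[[-0.06,-0.03,-0.22],0,1.5],[[-0.16,-0.05,-0.67],0,1.5],[[-0.27,-0.05,-1.34],0,1.5],[[-0.35,-0.05,-2.02],0,1.5],[[-0.38,-0.05,-2.7],0,1.5],[[-0.37,-0.05,-3.39],0,1.5],[[-0.33,-0.05,-4.07],0,1.5],[[-0.24,-0.05,-4.75],0,1.5],[[-0.11,-0.05,-5.42],0,1.5],[[0.06,-0.05,-6.08],0,1.5],[[0.06,-0.05,-6.08],0,1.5]]'
python3 - <<'E'
from h import *
go([.557,.0892,.165],[np.cos(.1657),np.sin(.1657),0])
c=capture("wrist"); crop(c,0,0,640,480,1.25,"w3"); c=capture("scene"); crop(c,365,125,545,275,4.4,"s3")
E
```

```text
time: 4.2
tool_pos: [0.5569, 0.0892, 0.2271]
ee_rot: [2.029, 2.398, 0.001]
ft_force: [-4.1, -4.4, 1.7]
gripper_width: 0.0239
t 4.2 tcp [0.5569 0.0892 0.2271] F [-4.1 -4.4  1.7] w 0.0239
shift cm [0.   0.01 6.21]
turn 0.04 alt -179.96
```

View pics/w3.png

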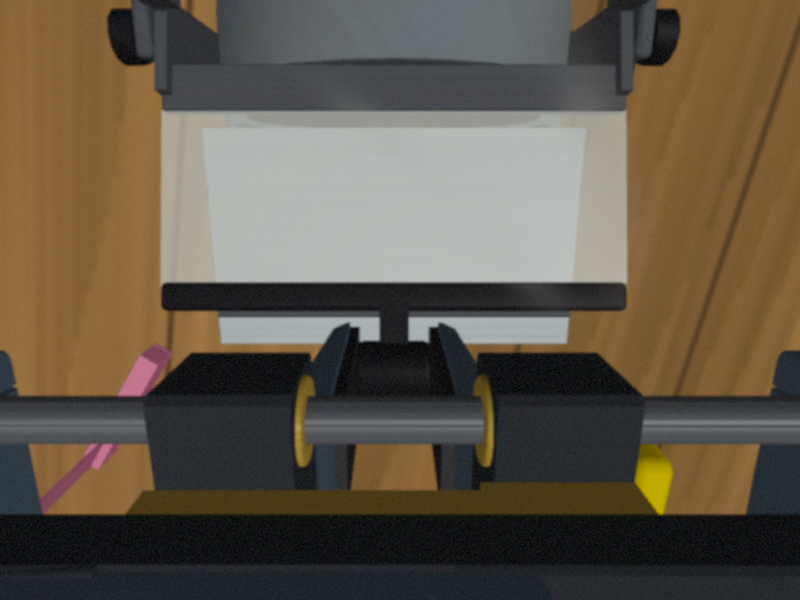

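View pics/s3.png

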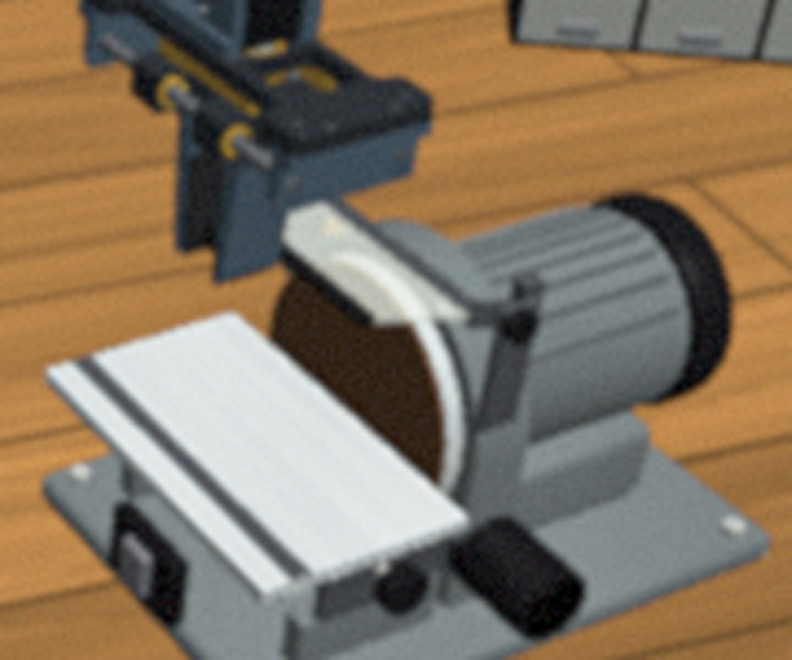

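The drum is still pinched and the shield is rising. Forces are about 4 N. I'll carry on.

```bash
python3 - <<'E'
import numpy as np
def sh(q,qa): return np.round([-11.4*(np.cos(q-.35)-np.cos(qa-.35)), -11.4*(np.sin(q-.35)-np.sin(qa-.35))],2).tolist()
qa=.63; qs=[qa+.03]+[qa+.03+.06*i for i in range(1,19)]; print(round(qs[-1],2),[sh(q,qa) for q in qs])
E
```

```text
1.74 [[0.1, -0.33], [0.33, -0.97], [0.59, -1.6], [0.9, -2.21], [1.24, -2.81], [1.61, -3.38], [2.02, -3.93], [2.46, -4.45], [2.93, -4.95], [3.43, -5.41], [3.96, -5.85], [4.51, -6.25], [5.09, -6.62], [5.68, -6.96], [6.3, -7.26], [6.93, -7.52], [7.58, -7.74], [8.24, -7.92], [8.91, -8.06]]
```

```bash
python3 -m pendant '[[[0.05,0,-0.33],0,1.5],[[0.23,0,-0.97],0,1.5],[[0.49,0,-1.6],0,1.5],[[0.8,0,-2.21],0,1.5],[[1.14,0,-2.81],0,1.5],[[1.51,0,-3.38],0,1.5],[[1.92,0,-3.93],0,1.5],[[2.36,0,-4.45],0,1.5],[[2.83,0,-4.95],0,1.5],[[3.33,0,-5.41],0,1.5],[[3.86,0,-5.85],0,1.5],[[4.41,0,-6.25],0,1.5],[[4.99,0,-6.62],0,1.5],[[5.58,0,-6.96],0,1.5],[[6.2,0,-7.26],0,1.5],[[6.83,0,-7.52],0,1.5],[[7.48,0,-7.74],0,1.5],[[8.14,0,-7.92],0,1.5],[[8.81,0,-8.06],0,1.5],[[8.81,0,-8.06],0,1.5]]'
python3 - <<'E'
from h import *
go([.557,.0892,.165],[np.cos(.1657),np.sin(.1657),0])
c=capture("wrist"); crop(c,0,0,640,480,1.25,"w4"); c=capture("scene"); crop(c,365,95,545,245,4.4,"s4")
E
```

```text
time: 5.97
tool_pos: [0.5421, 0.1775, 0.3068]
ee_rot: [-2.028, -2.399, -0.001]
ft_force: [-3.8, -1.9, 8.3]
gripper_width: 0.0242
t 5.97 tcp [0.5421 0.1775 0.3068] F [-3.8 -1.9  8.3] w 0.0242
shift cm [-8.96 -0.   14.17]
turn 0.07 alt -179.93
```

View pics/w4.png

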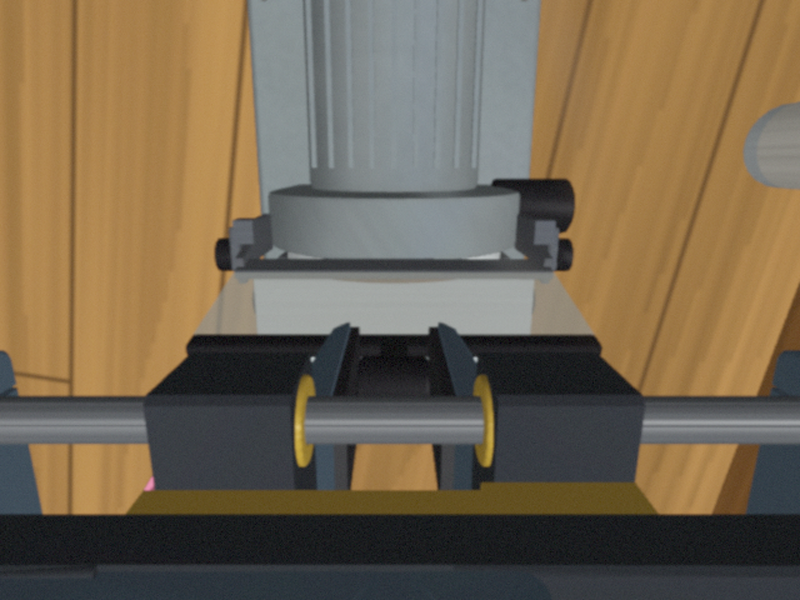

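View pics/s4.png

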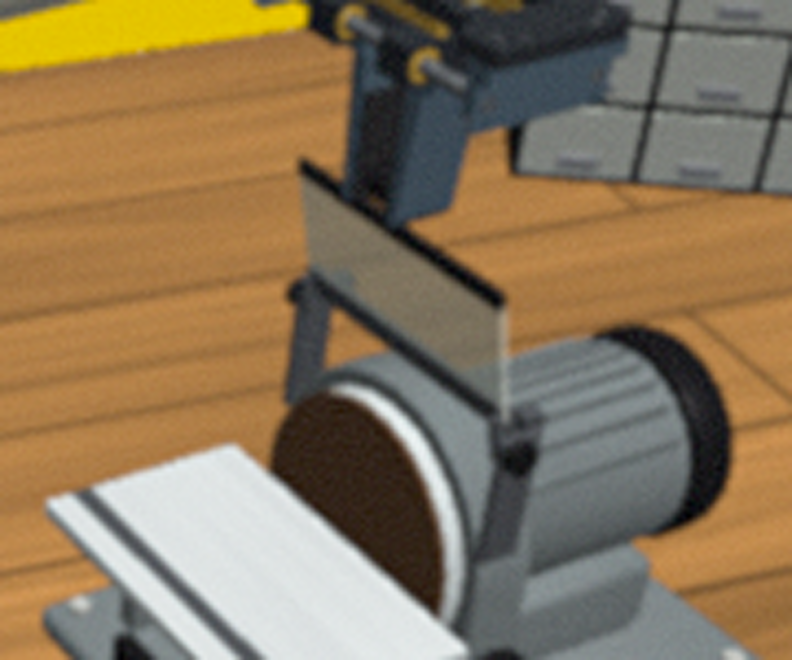

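Shield is nearly upright with the drum still held. There is 8 N upward, so I sit slightly low and will raise 1.5–2 mm on the last arc.

```bash
python3 - <<'E'
import numpy as np
def sh(q,qa): return np.round([-11.4*(np.cos(q-.35)-np.cos(qa-.35)), -11.4*(np.sin(q-.35)-np.sin(qa-.35))-.2],2).tolist()
qa=1.74; qs=[1.74,1.77]+[1.77+.06*i for i in range(1,8)]+[2.23,2.26,2.29,2.31,2.33,2.35,2.37,2.39]; print(len(qs),[sh(q,qa) for q in qs])
E
```

```text
17 [[-0.0, -0.2], [0.34, -0.26], [1.02, -0.34], [1.7, -0.38], [2.38, -0.38], [3.07, -0.34], [3.74, -0.26], [4.42, -0.14], [5.08, 0.02], [5.52, 0.15], [5.84, 0.26], [6.16, 0.38], [6.38, 0.47], [6.59, 0.56], [6.79, 0.65], [7.0, 0.75], [7.2, 0.85]]
```

```bash
python3 -m pendant '[[[0,0,-0.2],0,1.5],[[0.34,0,-0.26],0,1.5],[[1.02,0,-0.34],0,1.5],[[1.7,0,-0.38],0,1.5],[[2.38,0,-0.38],0,1.5],[[3.07,0,-0.34],0,1.5],[[3.74,0,-0.26],0,1.5],[[4.42,0,-0.14],0,1.5],[[5.08,0,0.02],0,1.5],[[5.52,0,0.15],0,1.5],[[5.84,0,0.26],0,1.5],[[6.16,0,0.38],0,1.5],[[6.38,0,0.47],0,1.5],[[6.38,0,0.47],0,1.5]]'
python3 - <<'E'
from h import *
go([.557,.0892,.165],[np.cos(.1657),np.sin(.1657),0])
c=capture("scene"); crop(c,365,95,545,245,4.4,"s5")
E
```

```text
time: 7.23
tool_pos: [0.5315, 0.2403, 0.3019]
ee_rot: [-2.028, -2.399, -0.002]
ft_force: [-2.8, 1.7, 4.7]
gripper_width: 0.0237
t 7.23 tcp [0.5315 0.2403 0.3019] F [-2.8  1.7  4.7] w 0.0237
shift cm [-1.534e+01 -1.000e-02  1.367e+01]
turn 0.08 alt -179.92
```

View pics/s5.png

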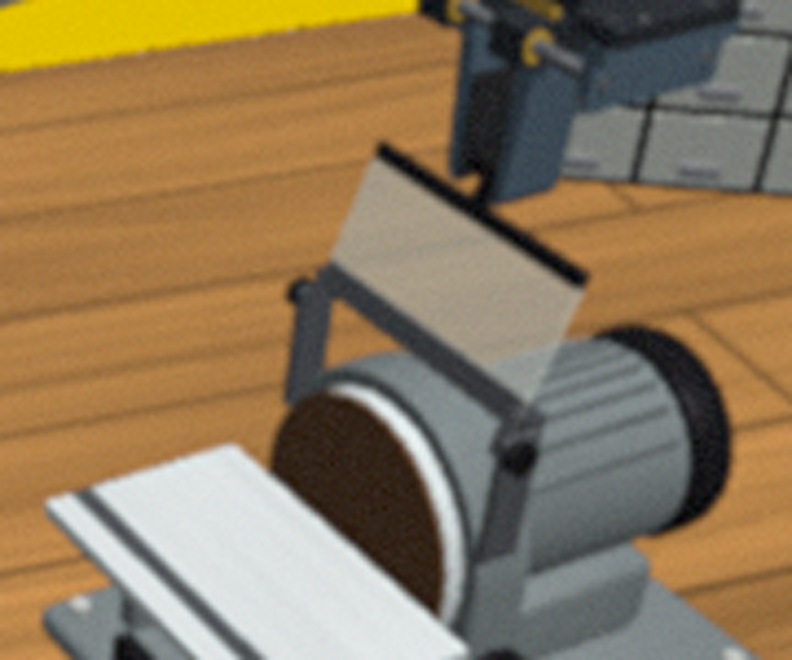

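Shield leans back beyond upright with the drum held. Now small steps along the tangent until the stop shows in the force.

```bash
python3 -m pendant '[[[0.15,0,0.06],0,1.5],[[0.3,0,0.13],0,1.5],[[0.45,0,0.2],0,1.5],[[0.6,0,0.27],0,1.5],[[0.6,0,0.27],0,1.5]]'
python3 -m pendant '[[[0.1,0,0.05],0,1.5],[[0.2,0,0.1],0,1.5],[[0.3,0,0.15],0,1.5],[[0.3,0,0.15],0,1.5]]'
python3 -m pendant '[[[0.1,0,0.05],0,1.5],[[0.2,0,0.1],0,1.5],[[0.3,0,0.15],0,1.5],[[0.3,0,0.15],0,1.5]]'
python3 - <<'E'
from h import *
c=capture("scene"); crop(c,365,95,545,245,4.4,"s6");c=capture("wrist"); crop(c,0,0,640,480,1.25,"w6")
E
```

```text
time: 7.7
tool_pos: [0.5305, 0.2461, 0.2993]
ee_rot: [-2.028, -2.399, -0.002]
ft_force: [-3.5, 1.4, 4.7]
gripper_width: 0.024
time: 8.03
tool_pos: [0.5301, 0.249, 0.2978]
ee_rot: [-2.028, -2.398, -0.002]
ft_force: [-3.2, 1.8, 3.9]
gripper_width: 0.0243
time: 8.37
tool_pos: [0.5296, 0.2518, 0.2963]
ee_rot: [-2.029, -2.399, -0.002]
ft_force: [-2.8, 0.5, 5.7]
gripper_width: 0.0241
```

View pics/s6.png

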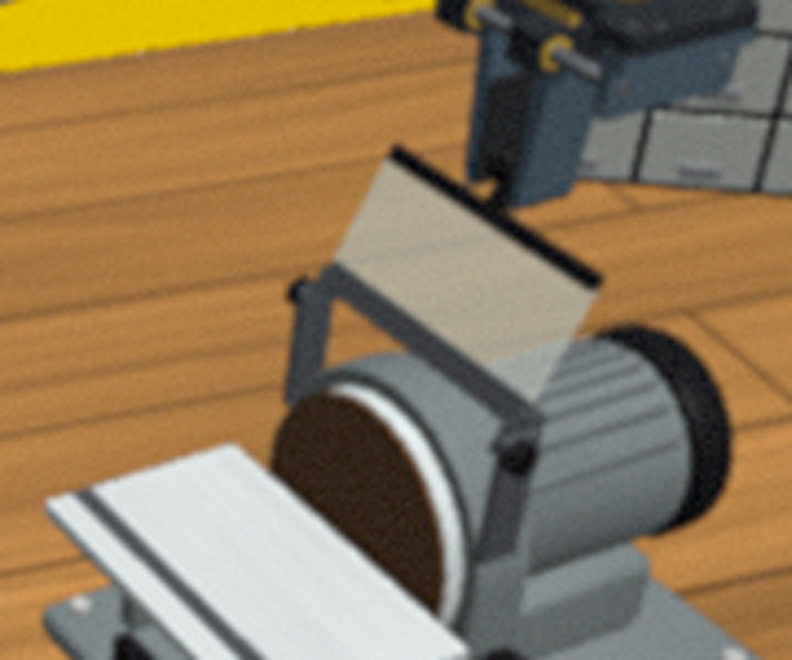

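View pics/w6.png

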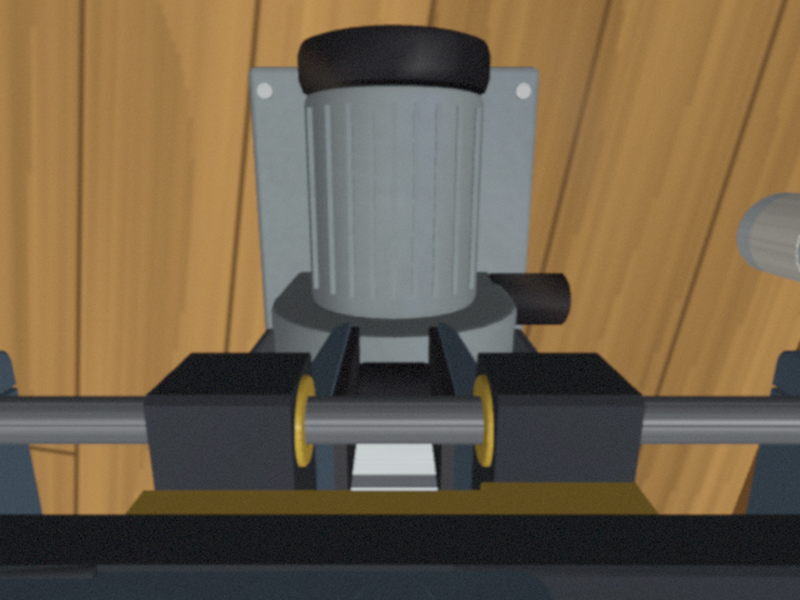

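```bash
cat > fq.py <<'E'
from h import *
import pickle,sys
from scipy.optimize import least_squares
S=pickle.load(open("cams.pkl","rb"))["scene"]
def R(a): return np.array([[np.cos(a),-np.sin(a),0],[np.sin(a),np.cos(a),0],[0,0,1]])
p=[.5422,.1809,.1654]
def pt(x,q,r): return R(p[2])@np.array([x,.02-r*np.cos(q-.35),.1+r*np.sin(q-.35)])+[p[0],p[1],.105]
def f(v,A,B): return np.r_[proj(S,pt(-.079,v[0],v[1]))[0]-A, proj(S,pt(.079,v[0],v[1]))[0]-B]
s=lambda a,oy:np.array((365-.5+(a[0]+.5)/4.4,oy-.5+(a[1]+.5)/4.4))
for n,A,B,oy in [("s5",(382,148),(584,281),95),("s6",(397,151),(600,284),95),("s4",(305,166),(503,300),95),("s0",(181,160),(362,310),145)]:
    r=least_squares(f,[2.,.094],args=(s(A,oy),s(B,oy))); print(n,r.x,np.round(r.fun,1))
E
python3 fq.py
```

```text
s5 [2.25612332 0.08953076] [-0.6 -0.2  0.6  0.2]
s6 [2.38380304 0.08965653] [-0.6 -0.1  0.6  0.1]
s4 [1.70387257 0.08887536] [-0.5 -0.5  0.5  0.5]
s0 [0.06996205 0.08549929] [ 0.1 -0.6 -0.1  0.6]
```

```bash
python3 -m pendant '[[[0.1,0,0.05],0,1.5],[[0.2,0,0.1],0,1.5],[[0.3,0,0.15],0,1.5],[[0.4,0,0.2],0,1.5],[[0.4,0,0.2],0,1.5]]'
python3 - <<'E'
from h import *
c=capture("scene"); crop(c,365,95,545,245,4.4,"s7")
E
```

```text
time: 8.88
tool_pos: [0.5291, 0.2548, 0.2943]
ee_rot: [2.029, 2.397, -0.0]
ft_force: [-2.7, -6.4, 5.5]
gripper_width: 0.0237
```

View pics/s7.png

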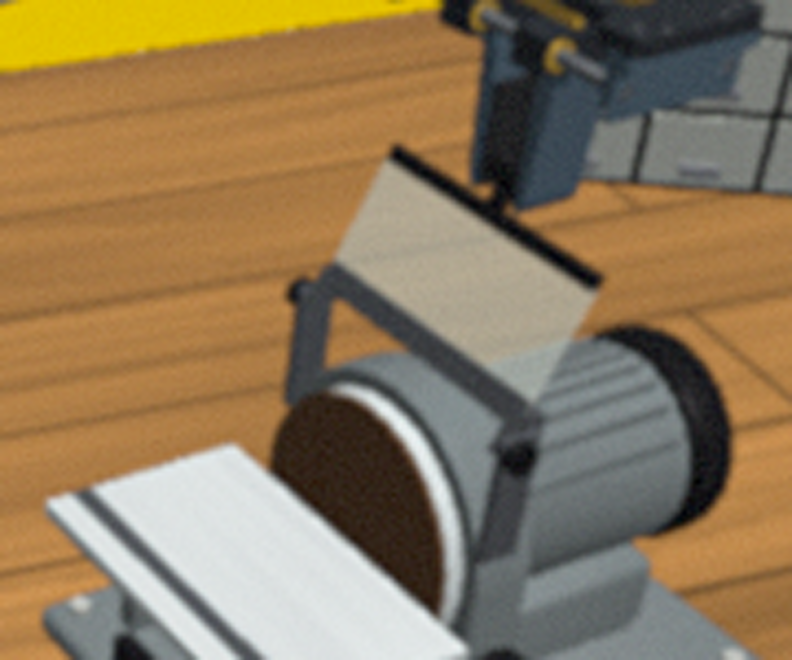

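Bar ends unmoved at (397,150) and (601,283) while the force rose to 6 N, so the shield is on its stop. I'll release, rise straight up, then move over the square.

```bash
python3 -m pendant '[[[0,0,0],0,2.8],[[0,0,0],0,3.4],[[0,0,0],0,4.2],[[0,0,0],0,4.6],[[0,0,0],0,4.6],[[0,0,-1],0,4.6],[[0,0,-3],0,4.6],[[0,0,-5.5],0,4.6],[[0,0,-7],0,4.6],[[0,0,-7],0,4.6]]'
python3 - <<'E'
from h import *
go([.532,-.323,.26],[np.cos(-.0735),np.sin(-.0735),0])
c=capture("scene"); crop(c,365,95,545,245,4.4,"s8")
E
```

```text
time: 9.77
tool_pos: [0.5303, 0.2551, 0.3682]
ee_rot: [2.028, 2.396, 0.008]
ft_force: [0.0, -0.1, 0.6]
gripper_width: 0.0458
t 9.77 tcp [0.5303 0.2551 0.3682] F [ 0.  -0.1  0.6] w 0.0458
shift cm [-57.05  -9.45  10.7 ]
turn 13.73 alt -166.27
```

View pics/s8.png

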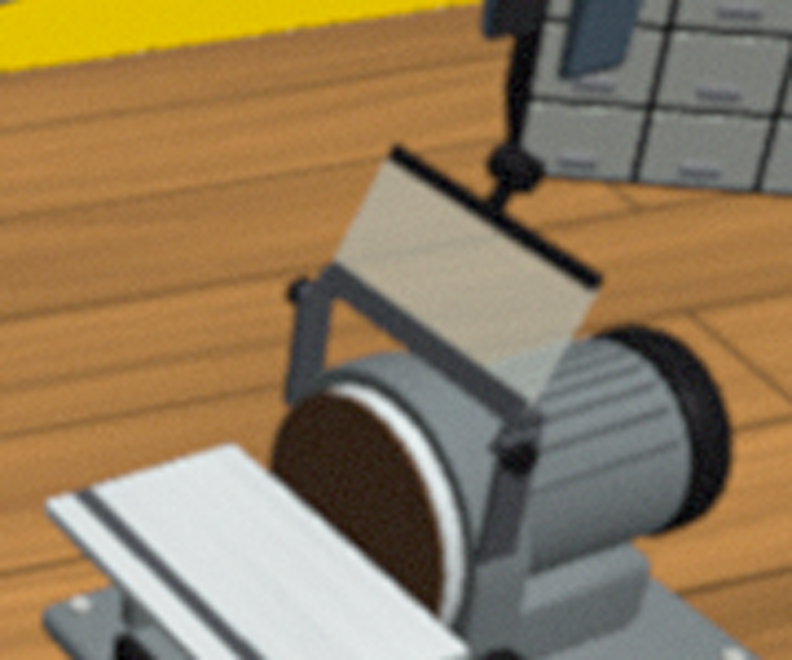

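Shield stays back by itself, bar unmoved. On to the square.

```bash
python3 -m pendant '[[[-3,-0.5,0],3,4.6],[[-57,-9.5,0],13.7,4.6],[[-57,-9.5,0],13.7,4.6],[[-57,-9.5,0],13.7,4.6],[[-57,-9.5,0],13.7,4.6],[[-57,-9.5,4],13.7,4.6],[[-57,-9.5,6],13.7,4.6],[[-57,-9.5,8],13.7,4.6],[[-57,-9.5,10.5],13.7,4.6],[[-57,-9.5,10.5],13.7,4.6],[[-57,-9.5,10.5],13.7,4.6],[[-57,-9.5,10.5],13.7,4.6],[[-57,-9.5,10.5],13.7,4.6],[[-57,-9.5,10.5],13.7,4.6],[[-57,-9.5,10.5],13.7,4.6],[[-57,-9.5,10.5],13.7,4.6],[[-57,-9.5,10.5],13.7,4.6],[[-57,-9.5,10.5],13.7,4.6]]'
python3 - <<'E'
from h import *
go([.532,-.323,.26],[np.cos(-.0735),np.sin(-.0735),0])
c=capture("wrist"); crop(c,0,0,640,480,1.25,"w9"); import pickle; pickle.dump(c,open("w9.pkl","wb"))
E
```

```text
time: 11.32
tool_pos: [0.5295, -0.3225, 0.2587]
ee_rot: [-2.3, -2.138, -0.0]
ft_force: [0.1, -0.0, -0.0]
gripper_width: 0.0458
t 11.32 tcp [ 0.5295 -0.3225  0.2587] F [ 0.1 -0.  -0. ] w 0.0458
shift cm [-0.03  0.25 -0.13]
turn 0.03 alt -179.97
```

View pics/w9.png

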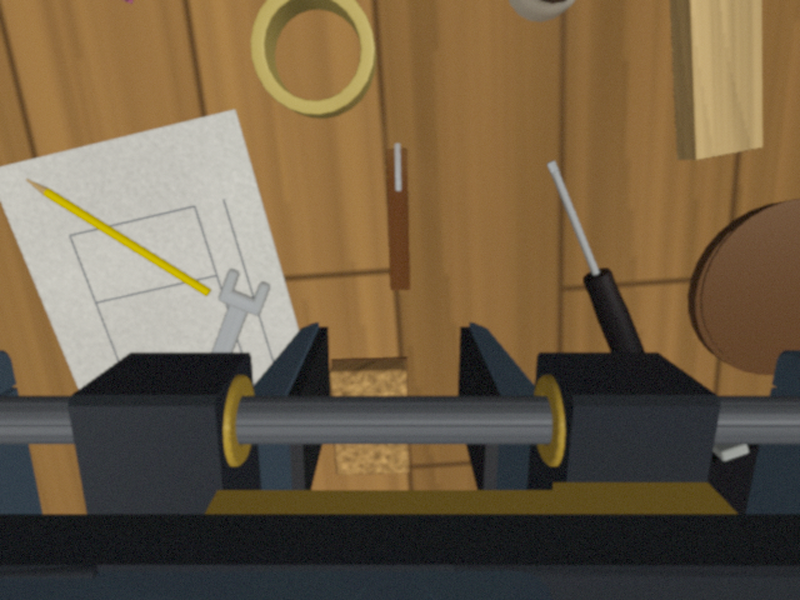

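Wrist view: dark stock from (398,149) to (400,289) with the blade's top edge at (397,143)–(400,190); sanding block at (370,415). Refining the square's pose.

```bash
cat >> fit.py <<'E'
print("--- sq")
W=pickle.load(open("w9.pkl","rb"))
ow=[(W,w((388,149)),(-.008,.055,.028)),(W,w((407,149)),(.008,.055,.028)),(W,w((391,290)),(-.008,-.055,.028)),(W,w((409,289)),(.008,-.055,.028)),(W,w((397.5,143)),(0,.055,.13)),(W,w((400,190)),(0,.029,.13))]
rr=least_squares(res,r2.x,args=(ow,0)); print("wrist only",rr.x,np.round(rr.fun,1))
ra=least_squares(res,r2.x,args=(ow+ob2,0)); print("all",ra.x)
x=rr.x; yh=np.array([-np.sin(x[2]),np.cos(x[2]),0]); P=np.array([x[0],x[1],0])-.028*yh; print("grip xy",P); go([P[0],P[1],.005],[np.cos(x[2]),np.sin(x[2]),0])
E
python3 fit.py | sed -n '/sq/,$p'
```

```text
square [ 0.53393094 -0.2952949  -0.07349051] -4.21069627530196 [-0.3  0.  -0.8  0.6  0.1  1.2 -0.7  0.4  0.   2.3 -0.8  0.4  0.3 -0.6
  0.3  1.5  0.6  1.4 -0.5  3.3]
--- wrist
corner [0.54216885 0.18087733 0.16537627] [-1.1 -0.4 -0.8  0.5 -0.7  0.4 -0.2 -0.8 -0.5 -0.3  0.1 -0.7  1.1  0.2
 -0.8  0.2  1.1  0.2 -0.8  0.2]
q [0.07734778] [-0.6 -0.1 -0.4  1.1  1.   0.5] [0.5569502  0.09231351 0.17430132]
grip tri [0.55634729 0.09230324 0.17626615] [-0.00059638 -0.08969972 -0.02873385]
--- sq
wrist only [ 0.53492081 -0.29541645 -0.05060859] [-1.  -0.4  0.8 -0.8 -0.6  0.1  0.8  0.5  0.6  0.2 -0.6  0.3]
all [ 0.5347233  -0.29539868 -0.05487932]
grip xy [ 0.53350437 -0.3233806   0.        ]
t 11.37 tcp [ 0.5297 -0.3222  0.2591] F [-1.1  0.6  0.2] w 0.0459
shift cm [-0.1   0.39 25.41]
turn -1.24 alt 178.76
```

```bash
python3 -m pendant '[[[-0.1,0.4,1],-1.2,4.6],[[-0.1,0.4,4],-1.2,4.6],[[-0.1,0.4,7.5],-1.2,4.6],[[-0.1,0.4,11],-1.2,4.6],[[-0.1,0.4,14.5],-1.2,4.6],[[-0.1,0.4,18],-1.2,4.6],[[-0.1,0.4,20],-1.2,4.6],[[-0.1,0.4,20],-1.2,4.6]]'
python3 - <<'E'
from h import *
go([.5335,-.3234,.005],[np.cos(-.052),np.sin(-.052),0])
c=capture("wrist"); crop(c,0,0,640,480,1.25,"w10")
E
```

```text
time: 12.03
tool_pos: [0.5317, -0.322, 0.0545]
ee_rot: [-2.271, -2.161, 0.002]
ft_force: [-1.8, 1.4, 0.7]
gripper_width: 0.0458
t 12.03 tcp [ 0.5317 -0.322   0.0545] F [-1.8  1.4  0.7] w 0.0458
shift cm [-0.15  0.21  4.95]
turn 0.12 alt -179.88
```

View pics/w10.png

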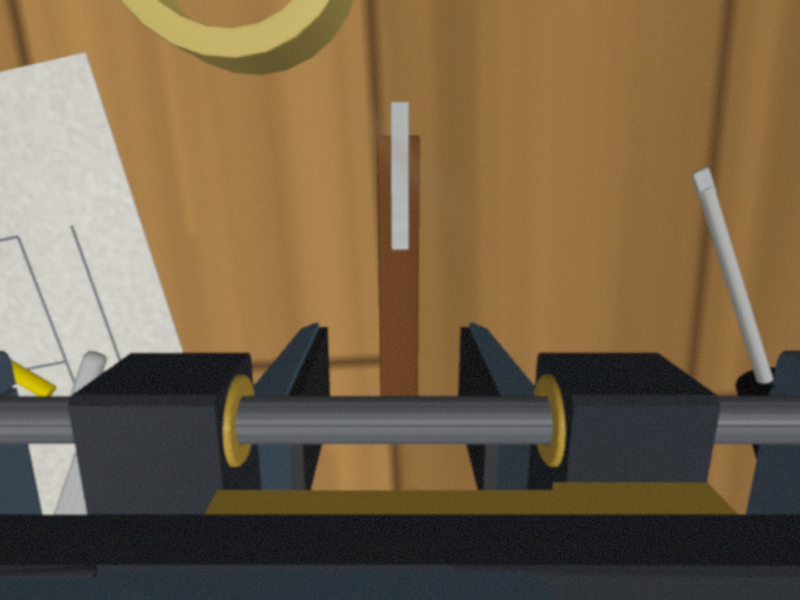

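Stock vertical in the image at column 399, between the fingers (320–470), well aligned. Descending and gripping.

```bash
python3 -m pendant '[[[-0.1,0.15,1.5],0,4.6],[[-0.1,0.15,3],0,4.6],[[-0.1,0.15,4],0,4.6],[[-0.1,0.15,4.6],0,4.6],[[-0.1,0.15,4.9],0,4.6],[[-0.1,0.15,4.9],0,4.6],[[-0.1,0.15,4.9],0,3],[[-0.1,0.15,4.9],0,2],[[-0.1,0.15,4.9],0,1],[[-0.1,0.15,4.9],0,1],[[-0.1,0.15,4.9],0,1],[[-0.1,0.15,4.9],0,1],[[-0.1,0.15,4.9],0,1],[[-0.1,0.15,4.9],0,1]]' 45
python3 - <<'E'
from h import *
go([.5335,-.3234,.005],[np.cos(-.052),np.sin(-.052),0])
c=capture("wrist"); crop(c,0,0,640,480,1.25,"w11")
E
```

```text
time: 13.25
tool_pos: [0.5351, -0.3257, 0.0102]
ee_rot: [2.278, 2.163, -0.0]
ft_force: [-1.9, -0.5, 6.7]
gripper_width: 0.0156
t 13.25 tcp [ 0.5351 -0.3257  0.0102] F [-1.9 -0.5  6.7] w 0.0156
shift cm [ 0.22 -0.17  0.52]
turn 0.0 alt -180.0
```

View pics/w11.png

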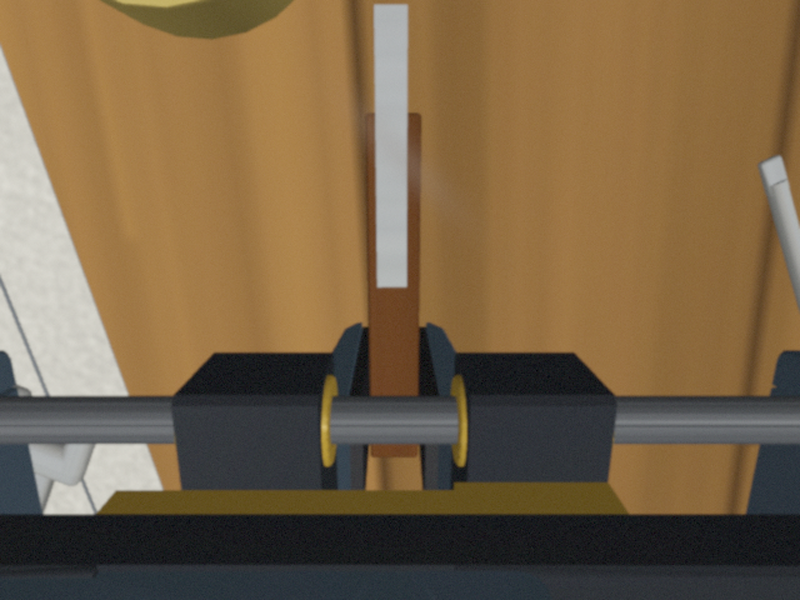

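Gripped (opening 15.6 mm), but the tool sits at z = 10 mm, higher than planned. I'll regrip 5 mm lower for a firmer hold.

```bash
python3 -m pendant '[[[0,0,0],0,2.5],[[0,0,0],0,2.5],[[0,0,0],0,2.5],[[0,0,0.3],0,2.5],[[0,0,0.5],0,2.5],[[0,0,0.5],0,2.5],[[0,0,0.5],0,1],[[0,0,0.5],0,1],[[0,0,0.5],0,1],[[0,0,0.5],0,1],[[0,0,0.5],0,1],[[0,0,0.5],0,1]]' 45
python3 - <<'E'
from h import *
go([.5335,-.3234,.16],[np.cos(.1654),np.sin(.1654),0])
E
```

```text
time: 14.3
tool_pos: [0.535, -0.3256, 0.0049]
ee_rot: [2.278, 2.163, -0.0]
ft_force: [0.3, 0.0, -1.7]
gripper_width: 0.0156
t 14.3 tcp [ 0.535  -0.3256  0.0049] F [ 0.3  0.  -1.7] w 0.0156
shift cm [  0.21  -0.16 -15.51]
turn -12.45 alt 167.55
```

```bash
python3 -m pendant '[[[0,0,-0.5],0,1],[[0,0,-2],0,1],[[0,0,-4.5],0,1],[[0,0,-7.5],0,1],[[0,0,-10.5],0,1],[[0,0,-13.5],0,1],[[0,0,-15.5],0,1],[[0,0,-16],0,1],[[0,0,-16],0,1]]'
python3 - <<'E'
from h import *
a=.1654; P=np.array([.5422,.1809,0])-.145*np.array([-np.sin(a),np.cos(a),0]); P[2]=.16
go(P,[np.cos(a),np.sin(a),0])
import pickle
c=capture("wrist"); crop(c,0,0,640,480,1.25,"w12"); pickle.dump(c,open("w12.pkl","wb"))
c=capture("scene"); crop(c,190,170,350,290,5,"s12")
E
```

```text
time: 15.05
tool_pos: [0.5356, -0.326, 0.1665]
ee_rot: [2.276, 2.161, 0.001]
ft_force: [1.6, -0.0, -2.2]
gripper_width: 0.0161
t 15.05 tcp [ 0.5356 -0.326   0.1665] F [ 1.6 -0.  -2.2] w 0.0161
shift cm [36.5   1.15  0.59]
turn -12.46 alt 167.54
```

View pics/w12.png

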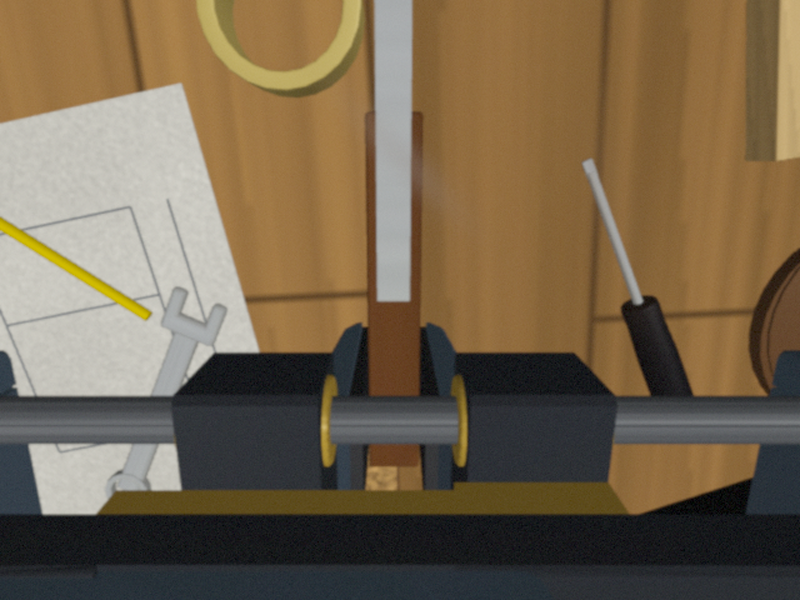

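View pics/s12.png

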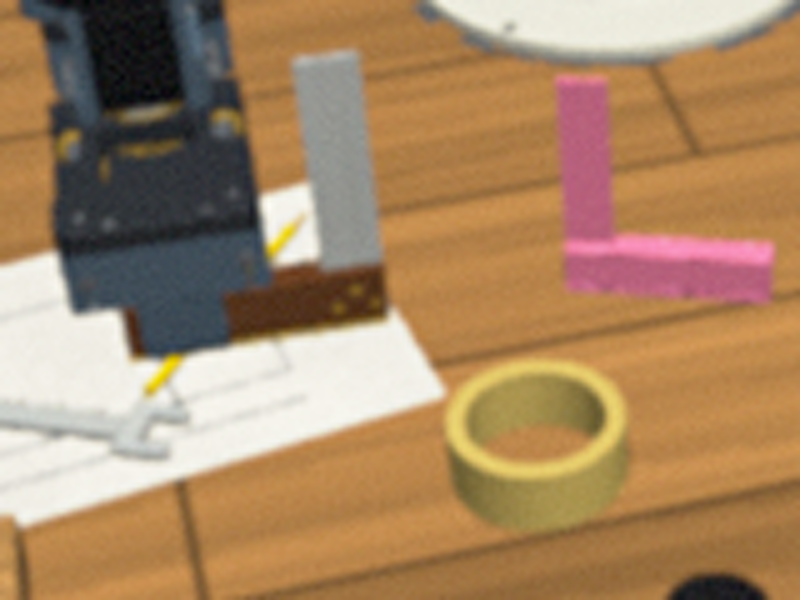

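Square is held upright and level; in the wrist view the stock runs from (394,112) to (394,465) and the blade is centred on it at column 395. Now I'll work out where the heel sits in the tool frame.

```bash
python3 - <<'E'
from h import *
import pickle
c=pickle.load(open("w12.pkl","rb")); s,p,R=tool()
w=lambda x,y:(-.5+(x+.5)/1.25,-.5+(y+.5)/1.25)
for x,y in [(394,112),(394,465)]:
    P=atz(c,*w(x,y),p[2]+.0231); print(R.T@(P-p))
for x,y in [(395,301)]:
    P=atz(c,*w(x,y),p[2]+.1251); print("blade top inner",R.T@(P-p))
E
```

```text
[ 0.08469491  0.00106472 -0.02303862]
[-0.02635572  0.00109945 -0.02312082]
blade top inner [ 0.05814633  0.00086484 -0.12505812]
```

```bash
python3 -m pendant '[[[0.5,0,0],0,1],[[2,0,0],-1,1],[[4,0.1,0],-2,1],[[7,0.2,0],-3,1],[[10,0.3,0],-4,1],[[13,0.4,0],-5,1],[[16,0.5,0],-6,1],[[19,0.6,0],-7,1],[[22,0.7,0],-8,1],[[25,0.8,0],-9,1],[[28,0.9,0],-10,1],[[31,1,0],-11,1],[[33.5,1.1,0],-12,1],[[35.5,1.1,0],-12.5,1],[[36.5,1.1,0],-12.5,1],[[36.5,1.1,0],-12.5,1],[[36.5,1.1,0],-12.5,1]]'
python3 - <<'E'
from h import *
a=.1654; P=np.array([.5422,.1809,0])-.145*np.array([-np.sin(a),np.cos(a),0]); P[2]=.135
go(P,[np.cos(a),np.sin(a),0])
import pickle
c=capture("wrist"); crop(c,0,0,640,480,1.25,"w13"); pickle.dump(c,open("w13.pkl","wb"))
c=capture("scene"); crop(c,365,95,545,245,4.4,"s13"); pickle.dump(c,open("s13.pkl","wb"))
c=capture("top"); crop(c,85,185,285,315,4,"t13")
E
```

```text
time: 16.57
tool_pos: [0.5644, 0.0388, 0.1643]
ee_rot: [-2.027, -2.399, 0.001]
ft_force: [0.2, 0.1, -2.1]
gripper_width: 0.0159
t 16.57 tcp [0.5644 0.0388 0.1643] F [ 0.2  0.1 -2.1] w 0.0159
shift cm [-0.12  0.16  2.93]
turn 0.12 alt -179.88
```

View pics/w13.png

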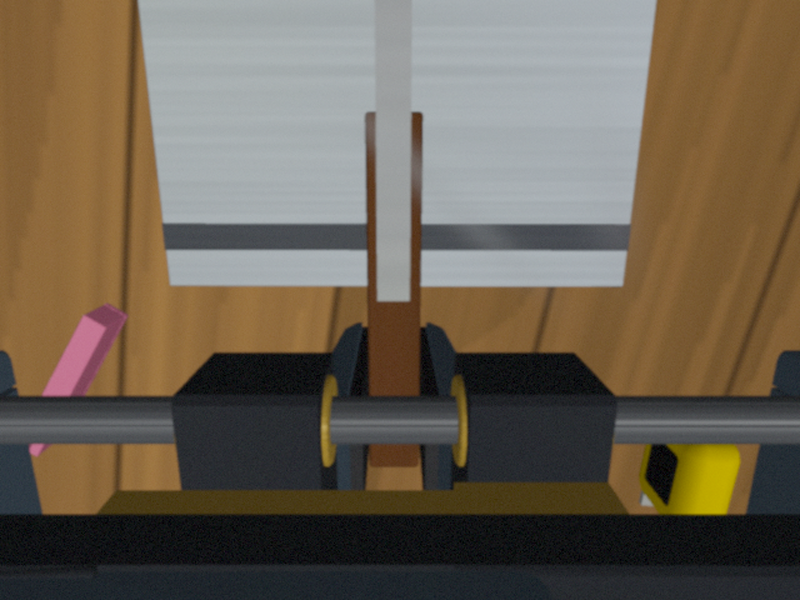

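View pics/s13.png

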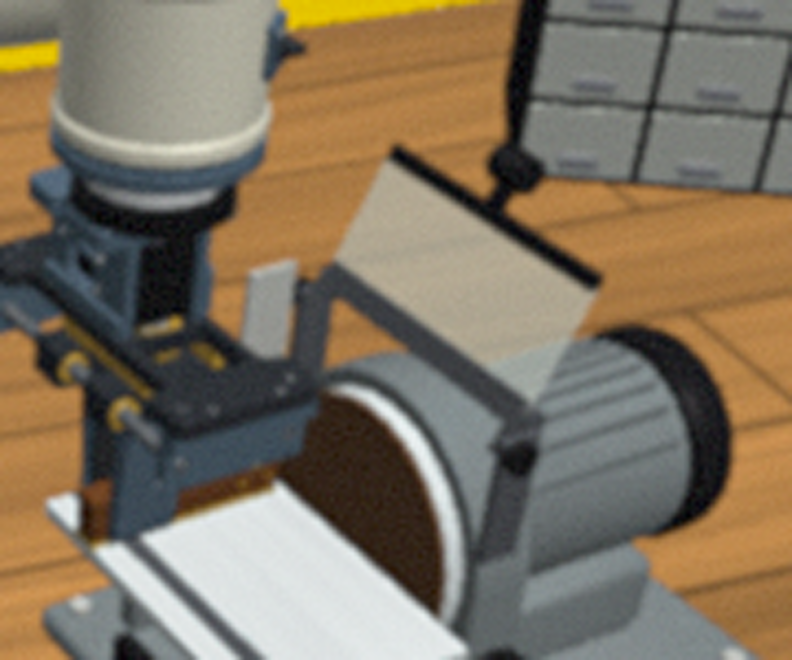

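View pics/t13.png

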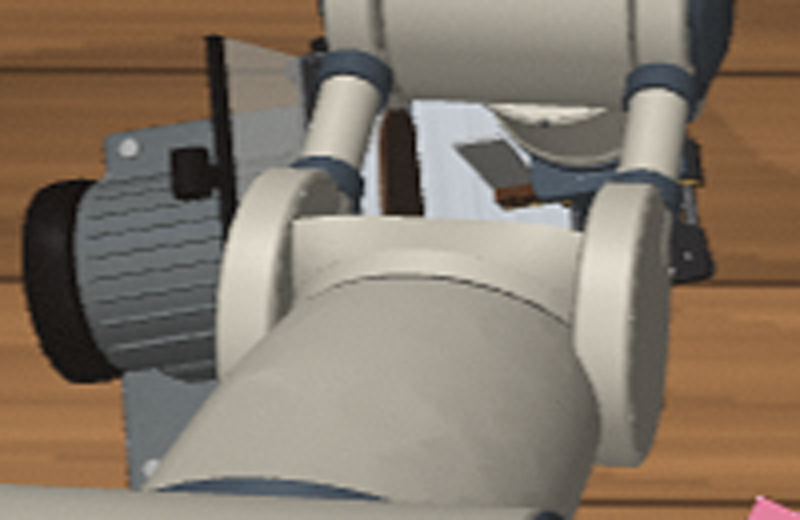

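Wrist view: table's front edge level at row 286 from (171) to (623), stock at column 394, so yaw agrees. Scene view: shield still back, square over the table. Working out the table's position in the tool frame.

```bash
python3 - <<'E'
from h import *
import pickle
c=pickle.load(open("w13.pkl","rb")); s,p,R=tool(); print(p, s["time"])
w=lambda x,y:(-.5+(x+.5)/1.25,-.5+(y+.5)/1.25)
for x,y in [(171,287),(624,287),(140,0),(657,0)]:
    P=atz(c,*w(x,y),.105); print(R.T@(P-p),P)
E
```

```text
[0.56477529 0.03749315 0.16467378] 16.7167
[ 0.01713402 -0.10366917  0.05972243] [0.45967222 0.0373312  0.105     ]
[0.01772453 0.10611352 0.0596216 ] [0.66649986 0.07242346 0.105     ]
[ 0.1365     -0.10329086  0.05971417] [0.44040937 0.15513325 0.105     ]
[0.13683974 0.10555882 0.0596138 ] [0.64635796 0.18982467 0.105     ]
```

```bash
python3 -m pendant '[[[0.3,0,0.5],0,1],[[1,0,1.5],0,1],[[1.7,0,2.5],0,1],[[2.4,0,3.3],0,1],[[3.1,0,4],0,1],[[3.8,0,4.5],0,1],[[4.4,0,4.9],0,1],[[4.8,0,5.1],0,1],[[5,0,5.2],0,1],[[5,0,5.2],0,1],[[5,0,5.2],0,1]]'
python3 - <<'E'
from h import *
import pickle
a=.1654; P=np.array([.5422,.1809,0])-.0847*np.array([-np.sin(a),np.cos(a),0]); P[2]=.1099
go(P,[np.cos(a),np.sin(a),0])
c=capture("wrist"); crop(c,0,0,640,480,1.25,"w14"); pickle.dump(c,open("w14.pkl","wb"))
c=capture("scene"); crop(c,365,95,545,245,4.4,"s14")
E
```

```text
time: 17.63
tool_pos: [0.557, 0.0876, 0.1132]
ee_rot: [2.029, 2.398, 0.0]
ft_force: [0.2, -0.5, -2.0]
gripper_width: 0.0159
t 17.63 tcp [0.557  0.0876 0.1132] F [ 0.2 -0.5 -2. ] w 0.0159
shift cm [0.97 0.08 0.33]
turn 0.05 alt -179.95
```

View pics/w14.png

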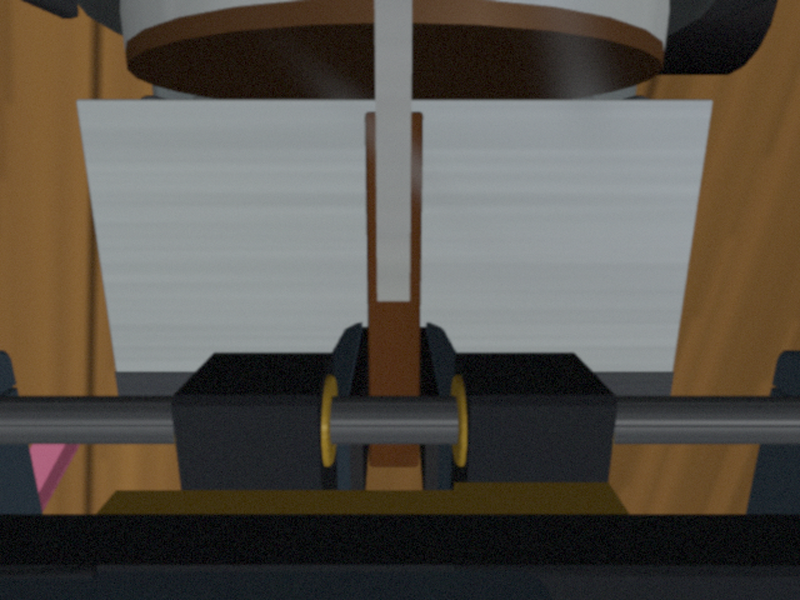

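View pics/s14.png

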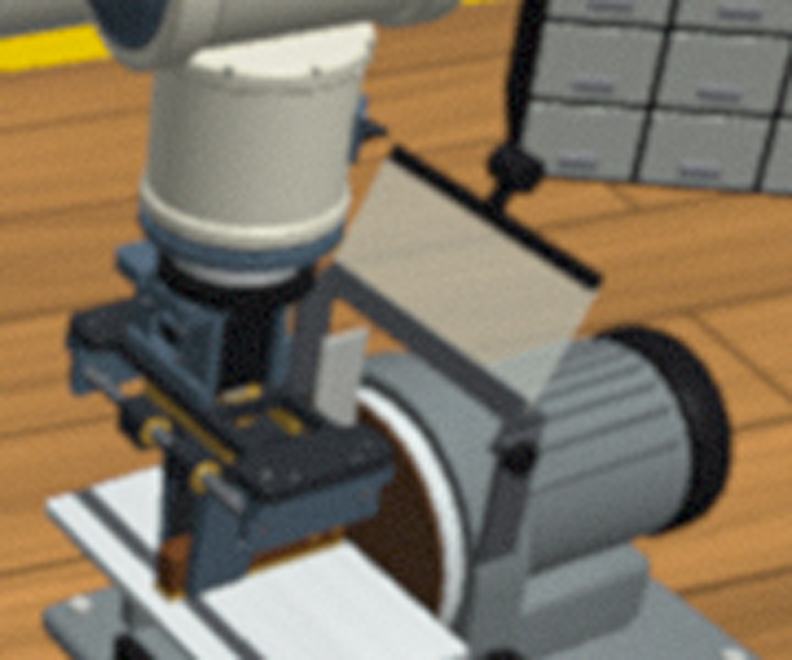

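Wrist view: table's far edge level at row 100 from (78) to (713); stock at 394 against the table centre at 395.5, so centred. Now touching down in small steps.

```bash
python3 -m pendant '[[[0,0,0.1],0,1],[[0,0,0.2],0,1],[[0,0,0.25],0,1],[[0,0,0.25],0,1],[[0,0,0.25],0,1]]'
python3 -m pendant '[[[0,0,0.05],0,1],[[0,0,0.1],0,1],[[0,0,0.1],0,1]]'
```

```text
time: 18.15
tool_pos: [0.5567, 0.0876, 0.1104]
ee_rot: [-2.03, -2.398, 0.0]
ft_force: [0.1, 0.2, -1.9]
gripper_width: 0.0155
time: 18.4
tool_pos: [0.5568, 0.0876, 0.1098]
ee_rot: [2.029, 2.398, 0.0]
ft_force: [-1.7, 0.1, 5.7]
gripper_width: 0.0158
```

Table contact at z = 0.110, as predicted. Now sliding forward slowly.

```bash
python3 -m pendant '[[[0.1,0,0],0,1],[[0.25,0,0],0,1],[[0.4,0,0],0,1],[[0.55,0,0],0,1],[[0.65,0,0],0,1],[[0.75,0,0],0,1],[[0.75,0,0],0,1]]'
python3 -m pendant '[[[0.05,0,0],0,1],[[0.1,0,0],0,1],[[0.15,0,0],0,1],[[0.15,0,0],0,1]]'
```

```text
time: 18.98
tool_pos: [0.556, 0.0952, 0.1098]
ee_rot: [2.029, 2.398, 0.001]
ft_force: [-0.1, -1.2, 5.7]
gripper_width: 0.0158
time: 19.32
tool_pos: [0.5557, 0.0966, 0.1098]
ee_rot: [2.029, 2.397, 0.001]
ft_force: [0.8, -1.4, 6.7]
gripper_width: 0.0159
```

```bash
python3 -m pendant '[[[0.05,0,0],0,1],[[0.1,0,0],0,1],[[0.1,0,0],0,1]]'
python3 -m pendant '[[[0.05,0,0],0,1],[[0.1,0,0],0,1],[[0.1,0,0],0,1]]'
python3 - <<'E'
from h import *
import pickle
c=capture("wrist"); crop(c,0,0,640,480,1.25,"w15"); pickle.dump(c,open("w15.pkl","wb"))
c=capture("scene"); crop(c,405,135,485,235,6,"s15")
E
```

```text
time: 19.57
tool_pos: [0.5556, 0.0973, 0.1098]
ee_rot: [2.028, 2.397, 0.001]
ft_force: [0.6, -5.0, 5.3]
gripper_width: 0.0158
time: 19.82
tool_pos: [0.5556, 0.0973, 0.1098]
ee_rot: [2.028, 2.397, -0.001]
ft_force: [1.9, -14.7, 5.0]
gripper_width: 0.0154
```

View pics/w15.png

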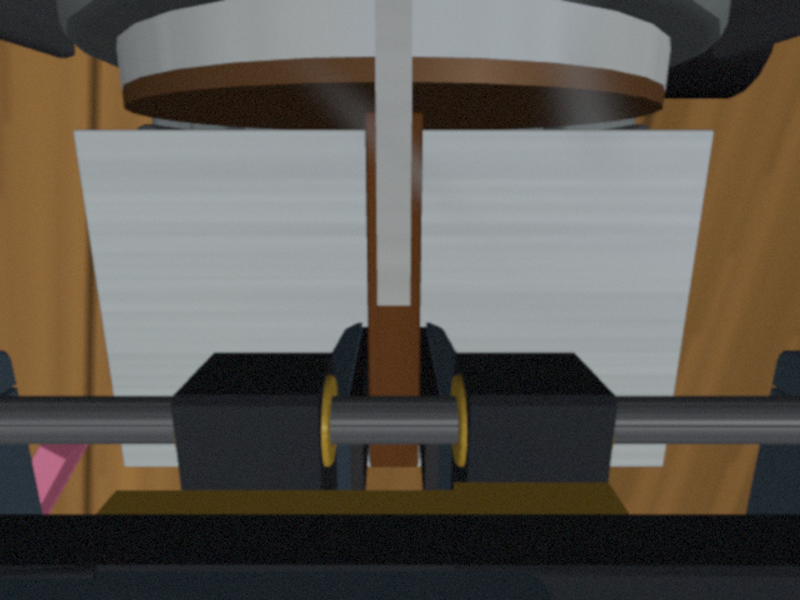

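View pics/s15.png

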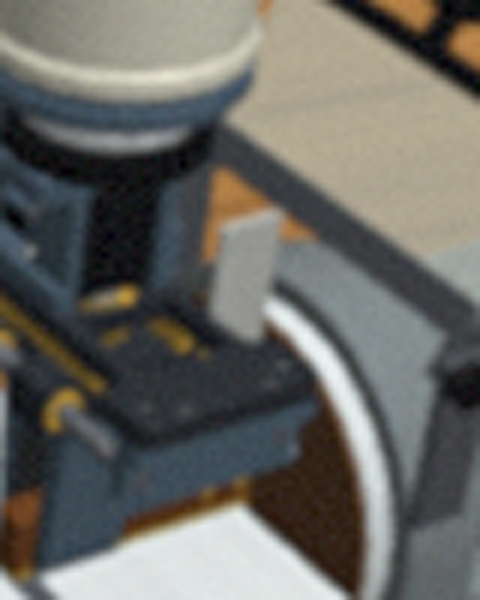

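Contact: forward reaction 15 N with the tool stopped at y = 0.0973. The wrist view shows the blade against the disc face and the stock centred. Increasing the pressure on both faces.

```bash
python3 -m pendant '[[[0,0,0.05],0,1],[[0,0,0.1],0,1],[[0,0,0.1],0,1],[[0,0,0.1],0,1]]' 60
python3 -m pendant '[[[0.05,0,0.05],0,1],[[0.05,0,0.05],0,1],[[0.05,0,0.05],0,1],[[0.05,0,0.05],0,1]]'
```

```text
time: 20.25
tool_pos: [0.5556, 0.0973, 0.1098]
ee_rot: [2.028, 2.396, -0.0]
ft_force: [-2.9, -15.0, 23.4]
gripper_width: 0.016
time: 20.58
tool_pos: [0.5557, 0.0973, 0.1097]
ee_rot: [2.027, 2.396, -0.0]
ft_force: [-6.3, -20.0, 32.7]
gripper_width: 0.0156
```

```bash
python3 -m pendant '[[[0.05,-0.04,-0.02],0,1],[[0.08,-0.04,-0.03],0,1],[[0.08,-0.04,-0.03],0,1],[[0.08,-0.04,-0.03],0,1],[[0.08,-0.04,-0.03],0,1],[[0.08,-0.04,-0.03],0,1]]'
python3 - <<'E'
from h import *
import pickle
a=.1654
for i in range(3):
    c=capture("wrist"); s,p,R=tool(); print(s["time"],np.round(p,4),np.round(R.T@s["ft_force"],1),np.round(R.T@s["ft_torque"],2),s["gripper_width"],np.round(np.degrees(np.arctan2(R[1,1],R[0,1])-a),2))
crop(c,0,0,640,480,1.25,"w16"); pickle.dump(c,open("w16.pkl","wb"))
c=capture("scene"); crop(c,365,95,545,245,4.4,"s16"); cv2.imwrite("pics/sfull16.png",c["pixels"][:,:,::-1])
E
```

```text
time: 21.08
tool_pos: [0.5556, 0.0974, 0.1097]
ee_rot: [2.026, 2.395, -0.001]
ft_force: [-1.3, -27.6, 24.0]
gripper_width: 0.0155
21.1333 [0.5556 0.0974 0.1097] [-26.4  -6.1 -24.9] [ 1.25 -4.02 -0.04] 0.015584820226225997 0.05
21.1833 [0.5556 0.0974 0.1097] [-26.7  -5.1 -25.2] [ 1.25 -3.96  0.01] 0.01611265571419059 0.06
21.2333 [0.5557 0.0974 0.1097] [-26.5  -5.5 -25. ] [ 1.28 -4.02 -0.  ] 0.015529975569515273 0.05
```

View pics/w16.png

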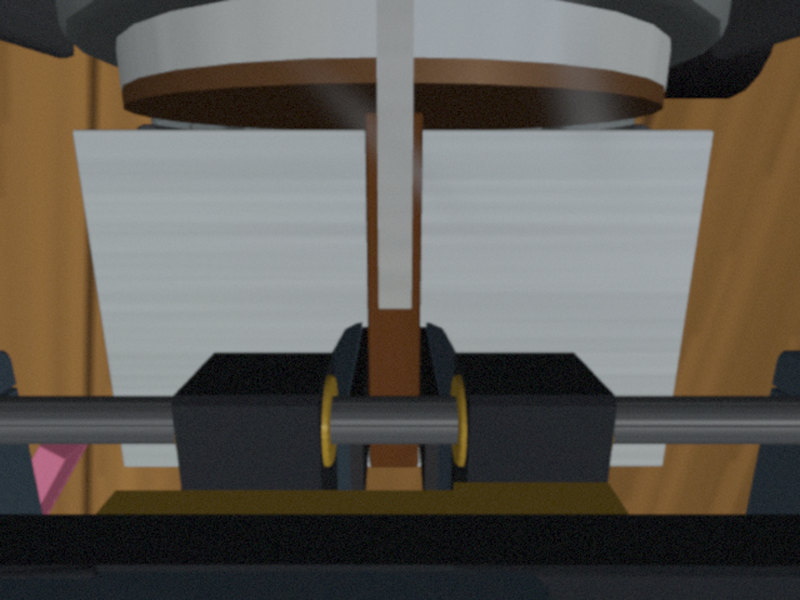

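View pics/s16.png

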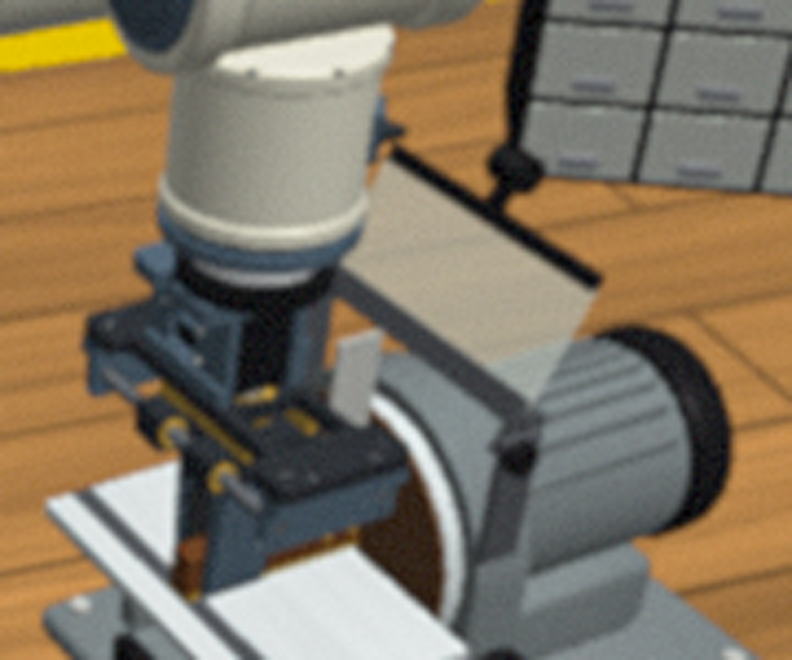

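View pics/sfull16.png

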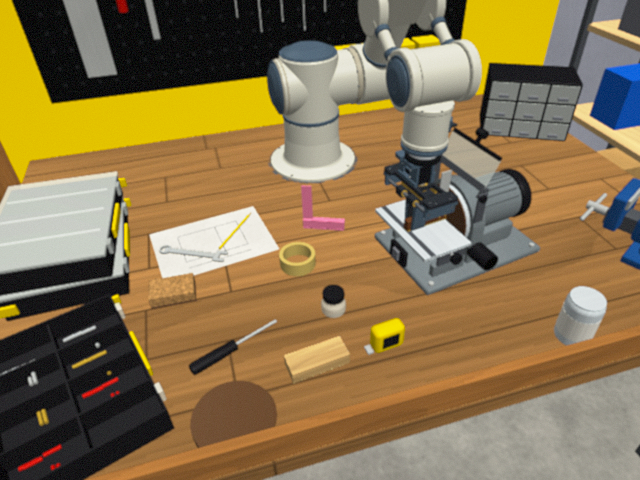

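Checking whether the stock is really flat: comparing blade-top position relative to the stock end now with the first grip, when it stood flat on the bench (w11).

```bash
python3 - <<'E'
from h import *
import pickle
c=pickle.load(open("w16.pkl","rb")); s,p,R=tool()
# camera in tool frame
Tc=c["T"]; o=R.T@(Tc[:3,3]-p); M=R.T@Tc[:3,:3]; f=K(c)
w=lambda x,y:(-.5+(x+.5)/1.25,-.5+(y+.5)/1.25)
def X(x,y,z):
    u,v=w(x,y); d=M@np.array([(u-c["cx"])/f,(v-c["cy"])/f,1]); return (o+d*(z-o[2])/d[2])
for n,und,far,near,bl in [("w11",.0102,(394,113),(394,457),(392,288)),("w12",.0049,(394,112),(394,465),(394,301)),("w15",.0048,(394,113),(394,466),(394,305)),("w16",.0047,(395,113),(395,466),(395.5,308.5))]:
    a=X(*far,und-.028);n2=X(*near,und-.028);b=X(*bl,und-.130); print(n,"len",a[0]-n2[0],"blade rel far",a[0]-b[0],"y",(b-a)[1])
for n,im in [("w11",0),("w16",0)]:
    i=cv2.imread(f"pics/{n}.png"); cv2.imwrite(f"pics/{n}c.png",cv2.resize(i[90:480,340:450],None,fx=1.5,fy=1.5))
a=np.hstack([cv2.imread("pics/w11.png")[80:480,340:450],cv2.imread("pics/w12.png")[80:480,340:450],cv2.imread("pics/w16.png")[80:480,340:450]]); cv2.imwrite("pics/cmp.png",cv2.resize(a,None,fx=1.5,fy=1.5))
E
```

```text
w11 len 0.10964738524602084 blade rel far 0.026151271062213398 y -0.0001466798758785351
w12 len 0.10906399450661826 blade rel far 0.025894652794145073 y 5.977351770877301e-05
w15 len 0.10910261536386595 blade rel far 0.025986888906172276 y 5.979056586528277e-05
w16 len 0.10902862036424467 blade rel far 0.026288523622648427 y -7.329013315346801e-05
```

View pics/cmp.png

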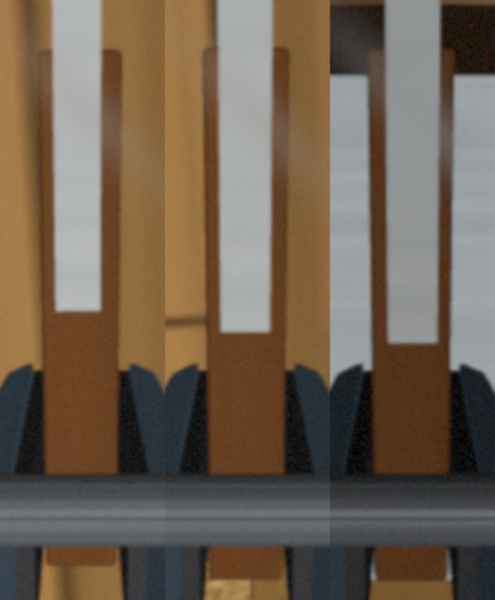

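The square is flat: blade-top offset is 26.3 mm against 26.15 mm on the bench, under 0.1° of tilt. Forces are steady at 26 N into the disc and 25 N onto the table. In the scene the shield is still back on its stop and the bystanders look unmoved. Handing in.

```bash
python3 - <<'E'
from h import *
print(job.close_job()); s,p,R=tool(); print(s["time"],np.round(p,4),np.round(R.T@s["ft_force"],1),s["gripper_width"])
E
```

```text
the job is handed in; nothing more can be done
None
the job is handed in; nothing more can be done
```

The job is handed in at about 21 s. The clear eye shield is fully back on its stop, and the try square is still gripped and pressed into the corner between table and disc.

- **Shield:** I pinched its grip and swung it up and over slowly. Pushing a little further raised the force to about 6 N while the shield edge did not move in the picture, so I took it as on the stop. It stayed there after I let go, and in the last picture too.
- **Square:** I gripped the dark-stock square and left the pink look-alike alone. My first grip was 5 mm too high, so I gripped it again lower before lifting.
- **Pressing:**
  - Table contact came at the height I had predicted.
  - Disc contact came about where I expected, and the tool then stopped moving as the force rose.
  - At the end it was pushing about 26 N into the disc and 25 N onto the table, steady over three readings, with the fingers closed to 15.6 mm. The grip is set to 60 N.
- **Alignment:** Yaw is within about 0.1° of the corner direction I had measured. Tilt is under 0.1° compared with the square standing on the bench. The stock is within about 1 mm of the middle of the table.

**Checks that disagreed slightly:** About 5 N of sideways force remained. By the fitted positions the shield read 2.38 rad against the 2.36 given for its stop, which is within my measuring error. The other things on the bench look unmoved in the last scene picture; I did not measure their positions again.

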